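# Join and build up a practice-field barrier on the robotics club's bench

### The arm

A 7-joint arm with a two-finger parallel gripper is mounted at the origin on the work surface. World frame = base frame: x ahead of the robot, y to its left, z up, the work surface at z = 0. Lengths are in m, angles in rad, forces in N, time in s.
With the tool pointing down it reaches from about 0.4 to 0.875 m from the base axis. Payload 19.3 kg.
Tool frame: the origin (TCP) lies at the very end of the fingers, on their centre line; the grasp point (between the pads) lies 19 mm behind it; z points along the fingers, y is the line along which they close (so a half turn about z gives the same grasp; the last joint's range is limited). The gripper opens to 85 mm and grips with 20 to 120 N. Pads are 22 mm wide; open, the fingers measure 114 mm over their backs; the gripper's body (76 mm by 85 mm) begins 54 mm behind the grasp point. The pads swing forward as they close: fully open they stand 13 mm farther back than shut.
Start: joints at [1.23, 0.521, -0.036, 1.599, 0.021, 1.021, -0.113], TCP at [0.167, -0.602, 0.231] pointing down, gripper open.
Joint ranges: [-2.91, 2.91], [-0.3, 2.13], [-1.5, 1.42], [0.17, 2.43], [-1.26, 4.41], [0.16, 1.93], [-2.52, 2.52]. Speed limits (rad/s): [1.89, 1.89, 2.39, 2.39, 3.01, 3.01, 3.01].

### API

Orientations are given as [roll, pitch, yaw] about the fixed x, y, z axes, in that order (R = Rz(yaw) Ry(pitch) Rx(roll)).
In Python, from workcell import bot gives the robot as it stands.
- The arm moves only by the tool carry_out, never from a script. Its argument "rows" is a list that holds one entry, the list of rows, each a list of 4 numbers: the shift along the tool's x, y, z in m, then the turn about the tool's z in degrees. In form: [[[x, y, z, twist], ...]]. A call has 1 to 12 rows; each row is the pose to reach, as a shift and turn from the pose commanded when the call began, along the tool's axes at that moment; what a row does not reach only later rows make up. A row lasts 1/12 s, in which the tool goes at most 41.7 mm and 7.16 degrees, less where a joint would pass 70% of its speed; a pose out of reach is approached as far as the arm can. A call with a gripper value outside its range is refused whole. "grip" is the finger opening in m, from 0 to 0.0854, set as the call begins (left out, the last holds). The fingers move at their own pace and stop on an object; "grip_force" is the grip in N (left out, the last holds). Time passes only in rows, so rows that repeat a pose let the fingers close. It gives the time, the measured TCP pose, the force, the opening and the grip force at its end, in the units of the state.
- bot.observe(): the state, without advancing time (a new reading comes with each control period).
- bot.grab_frame(name): name is "scene" or "top"; returns a dict with "pixels" (384x512x3 uint8, red, green, blue), "K" (3x3 intrinsics, pixels), "pose" (4x4, takes a point from camera to world coordinates). Camera axes: x right, y down, z forward; pixel columns grow to the right and rows downward; lengths in m; the calibration is good to about 2 mm. A picture is of the moment at which its call begins. There is no depth.
- bot.job_done(): hands the job in; it is judged then, once.
Trained networks look in a picture, given as the dict that the camera call returned (one of the last four; its "shot" number tells which), for a name from the list of things; names that differ only in an ending like _2 or _b are one class to them, and where a whole thing is asked for, a point or a joint stands for the part that bears it (a point fixed in the world has none). Each returns a list of dicts, best first, with "conf" (0 to 1); they miss things now and then, are a little off and sometimes report something else, mostly with a low value. They report only what shows in the picture. A call takes as long as a camera call.
- bot.look_for(picture, label): "position" ([column, row] in pixels, amid what is visible of it).
- bot.regions_of(picture, label): "region" (384x512 bool, what is visible of it) and "position" ([column, row] in pixels, amid what is visible of it).
- bot.spot_point(picture, label): "position" ([column, row] in pixels: a listed point, or the origin of a listed thing).
The state is a dict: "clock": time; "qpos": joint angles; "qd": joint speeds; "joint_efforts": joint torques, N m; "position": TCP position; "tool_rot": TCP orientation; "force": force on the tool from outside, world axes, zero at the start; "moment": the same for the moment, N m; "grip_width": finger opening in m; "finger_force": force on a finger pad.
Only numpy, scipy, OpenCV 4.12 (cv2) and the standard library are available. Lean on these libraries where they do the work, as an engineer would, in place of code of your own. Each camera call takes 0.05 s, during which the arm holds its last target. There are 200 camera calls.

### The job

Slide the loose wide footing section along the bench, without lifting it and without it or the robot touching the charger or the socket box, and butt its end flush and in line against the free end of the screwed-down footing section. Then lay all the loose pine blocks on top lengthwise along the middle of the barrier in staggered courses, each block centred over a joint of the course below (the first course of blocks has one over the closed seam and one over the joint in the middle of each footing); any blocks left over after those three go in a second course above, and leave the other things on the bench alone.

Things in the scene. Friction and masses are not known exactly. Their poses are not given: they have to be found in the camera images.
- section: loose footing section: two wide pine blocks glued end to end on a plywood strip, one solid piece 140 mm long (own y) x 92 wide (own x) x 40 high, flat top, about 0.5 kg, too wide to grip, slides on the bench at the robot's right. Origin: centre of its underside. Both ends alike. A line across its middle (own y = 0) is the joint between its two 70 mm lengths
- dock: identical section, 140 x 92 x 40 mm, screwed to the bench at the robot's left by a flat 30 mm steel lug on its far side. Origin: centre of its underside; own y along it, pointing left, own x away from the robot. Its free end is the right-hand one, own y = -70 mm; its joint line is at own y = 0. The docked loose section's centre lies at own (0, -140 mm)
- charger: black battery charger screwed to the bench between the two sections, 100 mm (own x) x 60 mm (own y) x 55 mm high; origin: centre of its underside. Must not be touched
- powerbox: grey socket box with three round sockets, screwed to the bench near the robot, 50 mm (own x) x 140 mm (own y) x 47 mm high; origin: centre of its underside. Must not be touched. The open lane between it and the charger is at least 140 mm wide
- block1: loose pine block, 68 mm long (own y), 45 x 45 mm square in section, about 0.11 kg, on the bench at the robot's left in front of the fixed section; all blocks are alike and any may lie in any place or face up. Origin: its CENTRE. Three to five are present; None if absent
- block2: loose pine block, 68 mm long (own y), 45 x 45 mm square in section, about 0.11 kg, on the bench at the robot's left in front of the fixed section; all blocks are alike and any may lie in any place or face up. Origin: its CENTRE. Three to five are present; None if absent
- block3: loose pine block, 68 mm long (own y), 45 x 45 mm square in section, about 0.11 kg, on the bench at the robot's left in front of the fixed section; all blocks are alike and any may lie in any place or face up. Origin: its CENTRE. Three to five are present; None if absent
- block4: loose pine block, 68 mm long (own y), 45 x 45 mm square in section, about 0.11 kg, on the bench at the robot's left in front of the fixed section; all blocks are alike and any may lie in any place or face up. Origin: its CENTRE. Three to five are present; None if absent
- block5: loose pine block, 68 mm long (own y), 45 x 45 mm square in section, about 0.11 kg, on the bench at the robot's left in front of the fixed section; all blocks are alike and any may lie in any place or face up. Origin: its CENTRE. Three to five are present; None if absent
- place_seam (a point): point fixed to the screwed-down section: where the centre of the block over the closed seam must come: dock's own (0, -70, 62.5 mm)
- place_dock (a point): point fixed to the screwed-down section: centre of the block over the fixed section's middle  dock's own (0, 0, 62.5 mm)
- place_section (a point): point fixed to the screwed-down section: centre of the block over the loose section's middle joint once docked: dock's own (0, -140, 62.5 mm)
- place_top1 (a point): point fixed to the screwed-down section: centre of a higher block, over the joint between the two blocks at place_seam and place_section: dock's own (0, -105, 107.5 mm)
- place_top2 (a point): point fixed to the screwed-down section: centre of a higher block, over the joint between the two blocks at place_seam and place_dock: dock's own (0, -35, 107.5 mm)
- jar: bystander, loose, to be left alone: glass jar with steel cap, 60 mm across, 85 mm high, at the back; origin under its centre
- wheel: bystander, loose, to be left alone: black rubber robot wheel lying flat, 80 mm across, 30 mm thick, left of the fixed section; origin under its centre
- tape: bystander, loose, to be left alone: grey roll of tape lying flat, 76 mm across, 25 mm high, beside the loose blocks; origin under its centre
- measure: bystander, loose, to be left alone: yellow tape measure 65 x 70 x 36 mm, at the right; origin under its centre
- driver: bystander, loose, to be left alone: screwdriver 190 mm long lying crosswise behind the barrier's place; handle about 30 mm thick
- angle: bystander, loose, to be left alone: aluminium angle offcut 150 mm long, 30 x 30 mm legs, at the right; origin under its centre

How it is judged:
By the outcome, as a careful person would: the job done as asked, in the order asked, and still so for the second after the job is handed in, with the robot touching nothing.
Of block1, block2, block3, block4, block5 only 3 to 5 are there at a start; the rules pass over those that are not, and their reading is None.
At some moment in a run one of block1, block2, block3, block4, block5 may be knocked a few centimetres aside while the robot is not near it.
Once in a run the grip may slacken for a moment while it holds something.
It also fails if it takes over 210 s, if anything falls off the work surface, if the arm or the gripper's body presses on something with over 40 N, if the wrist force passes 120 N, or if a joint passes its speed limit or range.

## Working session

There is one attempt and no reset: what is moved stays moved. The work goes in short steps, Python scripts to look and compute and a tool call to move; the robot and the scene stay as the last step left them, time stands still between calls to the robot, and variables do not carry over. Pictures are saved under pics/ and viewed, at most 14 in all, crops included, and the job is handed in when it is done.

Besides the shell and the picture viewer there is one more tool, called by a JSON object that holds its "api" and its "payload", one argument or row to a line. carry_out: Moves the arm, as the interface text tells. Its arguments: {"type":"object","properties":{"rows":{"type":"array","items":{"type":"array","items":{"type":"array","items":{"type":"number"}}}},"grip":{"type":"number"},"grip_force":{"type":"number"}},"required":["rows"]}

```bash
ls; mkdir -p pics
python3 - <<'E'
from workcell import bot
import cv2,numpy as np
s=bot.observe();print({k:np.round(v,3) for k,v in s.items()})
for n in("scene","top"):
    f=bot.grab_frame(n);cv2.imwrite(f"pics/{n}0.png",cv2.resize(f["pixels"][:,:,::-1],(800,600)));print(n,f["K"].round(1).tolist(),f["pose"].round(4).tolist())
    for l in "section dock charger powerbox block1 jar wheel tape measure driver angle".split():
        print(l,[(np.round(d["position"],1).tolist(),round(d["conf"],2)) for d in bot.spot_point(f,l)][:7])
E
```

```text
pics
{'clock': np.float64(0.0), 'qpos': array([ 1.23 ,  0.522, -0.036,  1.6  ,  0.021,  1.021, -0.113]), 'qd': array([ 0.   , -0.   , -0.002, -0.   , -0.   , -0.   ,  0.002]), 'joint_efforts': array([-1.0000e-03, -9.2709e+01,  1.9790e+00, -3.6991e+01,  1.8000e-02,
        8.0000e-03,  0.0000e+00]), 'position': array([ 0.167, -0.602,  0.231]), 'tool_rot': array([-3.14 ,  0.   ,  0.271]), 'force': array([-0.203,  0.322,  1.062]), 'moment': array([-0.006,  0.006,  0.011]), 'finger_force': np.float64(0.0), 'grip_width': np.float64(0.085)}
scene [[347.5, 0.0, 252.3], [0.0, 347.5, 188.6], [0.0, 0.0, 1.0]] [[-0.6011, 0.4829, -0.6368, 1.1974], [0.799, 0.383, -0.4637, 0.4307], [0.02, -0.7875, -0.616, 0.729], [0.0, 0.0, 0.0, 1.0]]
section [([381.0, 256.8], 0.65), ([180.2, 186.8], 0.57), ([249.3, 275.3], 0.52)]
dock [([320.6, 276.0], 0.67), ([153.4, 161.7], 0.2)]
charger [([178.0, 140.7], 0.74), ([152.8, 160.3], 0.59), ([219.4, 213.3], 0.58)]
powerbox [([261.3, 177.2], 0.8)]
block1 [([395.4, 230.9], 0.97), ([381.8, 256.3], 0.92), ([364.5, 216.2], 0.91), ([419.3, 275.7], 0.88)]
jar [([186.4, 245
[... 223 characters left out ...]
, 364.2, 193.0], [0.0, 0.0, 1.0]] [[0.0246, -0.9817, 0.1888, 0.2917], [-0.9997, -0.025, 0.0003, -0.0311], [0.0045, -0.1888, -0.982, 1.5517], [0.0, 0.0, 0.0, 1.0]]
section [([325.2, 191.2], 0.56)]
dock [([196.0, 182.1], 0.82)]
charger [([279.3, 190.3], 0.89), ([170.6, 242.2], 0.27)]
powerbox [([278.3, 243.3], 0.78), ([169.8, 242.2], 0.5)]
block1 [([171.2, 242.6], 0.7), ([168.0, 216.7], 0.51), ([189.9, 243.5], 0.46), ([145.1, 215.3], 0.46)]
jar [([276.6, 153.2], 0.47)]
wheel [([142.4, 182.6], 0.83)]
tape [([213.7, 184.3], 0.62), ([144.0, 245.2], 0.54), ([366.5, 203.3], 0.36)]
measure [([364.0, 203.9], 0.69)]
driver [([230.2, 159.2], 0.58)]
angle [([381.3, 249.1], 0.57), ([142.5, 205.7], 0.25)]
```

View pics/scene0.png

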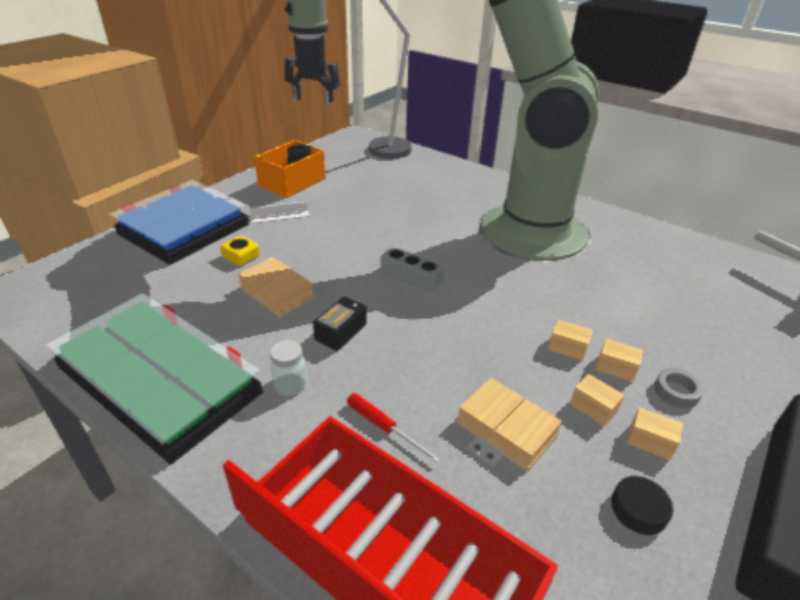

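View pics/top0.png

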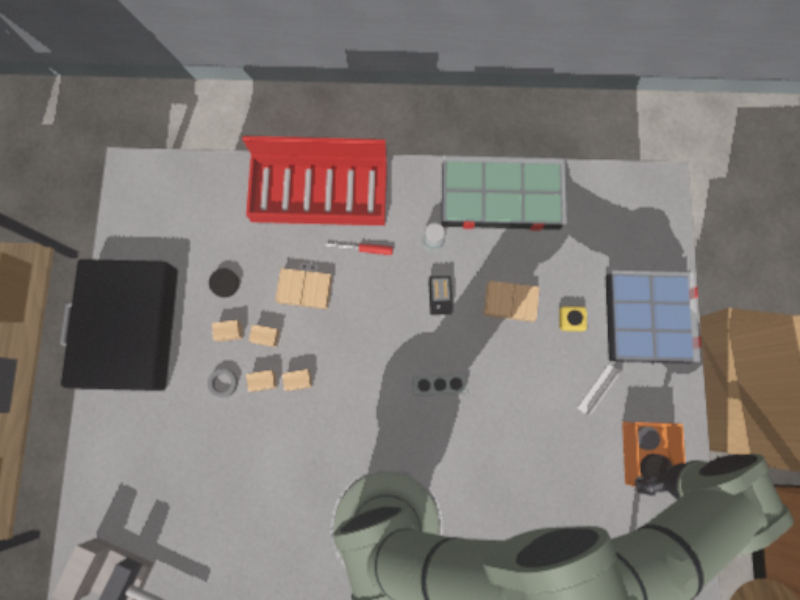

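The scene view shows four blocks at (571,340), (621,360), (597,398) and (655,432) in the 800-wide picture. The loose section is at (275,285), the charger at (340,322), the socket box at (412,267) and the dock at (510,422). The top view agrees, with the section at (512,300) and the dock at (303,287).

Next I'll fit box poses to the masks in both views.

```bash
cat > h.py <<'E'
from workcell import bot
import cv2,numpy as np
from scipy.optimize import minimize
DIM=dict(section=(.092,.140,.040),dock=(.092,.140,.040),charger=(.1,.06,.055),powerbox=(.05,.14,.047),block=(.045,.068,.045))
def frames(names=("scene","top")): return {n:bot.grab_frame(n) for n in names}
def proj(f,P):
    T=np.linalg.inv(f["pose"]);c=np.atleast_2d(P)@T[:3,:3].T+T[:3,3];p=c@f["K"].T;return p[:,:2]/p[:,2:]
def ray(f,uv,z):
    d=f["pose"][:3,:3]@np.linalg.inv(f["K"])@[uv[0],uv[1],1];o=f["pose"][:3,3];return o+d*(z-o[2])/d[2]
def corners(p,dim,z0):
    c,s=np.cos(p[2]),np.sin(p[2]);L=[]
    for i in(-.5,.5):
        for j in(-.5,.5):
            for k in(0,1): x,y=i*dim[0],j*dim[1];L.append([p[0]+c*x-s*y,p[1]+s*x+c*y,z0+k*dim[2]])
    return np.array(L)
def soft(f,C,r,S=8):
    u0,v0,w,h=r;uv=(proj(f,C)-[u0-.5,v0-.5])*S-.5
    im=np.zeros((h*S,w*S),np.uint8);cv2.fillConvexPoly(im,cv2.convexHull(np.round(uv*16).astype(np.int32)),255,shift=4)
    return cv2.resize(im,(w,h),interpolation=cv2.INTER_AREA)/255.
def cands(fr,label,thr=.2):
    return {n:[d for d in bot.regions_of(f,label) if d["conf"]>thr] for n,f in fr.items()}
def fit(fr,cs,p0,dim,z0,tol=14):
    """fit x,y,yaw to the masks whose middle lies near the projected guess"""
    ms=[]
    for n,f in fr.items():
        c=proj(f,[[p0[0],p0[1],z0+dim[2]*.6]])[0]
        L=[d for d in cs[n] if np.hypot(*(np.array(d["position"])-c))<tol]
        if L:
            m=min(L,key=lambda d:np.hypot(*(np.array(d["position"])-c)))["region"].astype(np.uint8)
            x,y,w,h=cv2.boundingRect(m);r=(max(x-8,0),max(y-8,0),w+16,h+16)
            ms.append((n,f,r,m[r[1]:r[1]+r[3],r[0]:r[0]+r[2]].astype(float)))
    if not ms: return None,None,[]
    def cost(q):
        p=[q[0]/100,q[1]/100,q[2]/10];t=0
        for n,f,r,m in ms:
            s=soft(f,corners(p,dim,z0),r);t+=1-np.minimum(s,m).sum()/np.maximum(s,m).sum()
        return t/len(ms)
    best=None
    for dy in(-.35,0,.35):
        q0=np.array([p0[0]*100,p0[1]*100,(p0[2]+dy)*10])
        r=minimize(cost,q0,method="Nelder-Mead",options=dict(initial_simplex=q0+np.vstack([np.zeros(3),np.diag([1.,1.,2.])]),xatol=.01,fatol=1e-4,maxiter=200))
        if best is None or r.fun<best.fun: best=r
    q=best.x;return np.array([q[0]/100,q[1]/100,q[2]/10]),1-best.fun,[m[0] for m in ms]
E
python3 - <<'E'
from h import *
fr=frames()
S=.64 # 512/800
G=dict(section=(512,300),dock=(303,287),charger=(441,295),powerbox=(440,385))
for l,uv in G.items():
    cs=cands(fr,l)
    z=DIM[l][2];g=ray(fr["top"],np.array(uv)*S,z*.7)
    p,i,v=fit(fr,cs,[g[0],g[1],0],DIM[l],0);print(l,g.round(3),p,i,v)
    for n in fr: # single view
        p1,i1,_=fit({n:fr[n]},cs,[g[0],g[1],0],DIM[l],0);print("   ",n,p1,i1)
cs=cands(fr,"block1")
for uv in[(225,330),(263,336),(260,381),(296,380)]:
    g=ray(fr["top"],np.array(uv)*S,.03);p,i,v=fit(fr,cs,[g[0],g[1],0.1],DIM["block"],0,9);print("block",g.round(3),p,i,v)
for l,uv,z in[("jar",(433,235),.05),("driver",(360,246),.01),("tape",(223,382),.02),("measure",(573,318),.03),("wheel",(223,282),.02),("angle",(600,388),.01)]:
    print(l,ray(fr["top"],np.array(uv)*S,z).round(3))
E
```

```text
section [ 0.596 -0.327  0.028] [ 0.5978845  -0.32506333 -0.10927381] 0.9392698648050171 ['scene', 'top']
    scene [ 0.59676334 -0.3239904  -0.11532564] 0.9607840466859827
    top [ 0.60030519 -0.32628971 -0.12023491] 0.9390441864951466
dock [0.618 0.245 0.028] [ 0.61962202  0.24425286 -0.08591796] 0.875087344741093 ['scene', 'top']
    scene [ 0.62013036  0.24524916 -0.09394888] 0.8791180092983667
    top [ 0.6194421   0.24296323 -0.07240743] 0.8759829220230834
charger [ 0.603 -0.132  0.038] [ 0.60779327 -0.13073166  0.05841911] 0.8901767552756821 ['scene', 'top']
    scene [ 0.60551068 -0.12970277  0.16267571] 0.8714933359105246
    top [ 0.60853517 -0.1311235   0.01624525] 0.936362152012409
powerbox [ 0.361 -0.133  0.033] [ 0.36553845 -0.12840371  0.06665272] 0.8947393762248737 ['scene', 'top']
    scene [ 0.36465018 -0.12740148  0.06635789] 0.9417291359304597
    top [ 0.36697814 -0.13190969  0.02745914] 0.8718093856685476
block [0.494 0.448 0.03 ] [0.49552484 0.4444087  0.12279681] 0.8906907232548025 ['scene', 'top']
block [0.48  0.344 0.03 ] [ 0.48353992  0.3435164  -0.15376079] 0.9251159664149411 ['scene', 'top']
block [0.36  0.344 0.03 ] [0.36388454 0.34183993 0.14513234] 0.8903369004672365 ['scene', 'top']
block [0.365 0.249 0.03 ] [0.3680863  0.24801488 0.22740257] 0.9139666345567126 ['scene', 'top']
jar [ 0.769 -0.107  0.05 ]
driver [0.744 0.095 0.01 ]
tape [0.356 0.445 0.02 ]
measure [ 0.551 -0.491  0.03 ]
wheel [0.628 0.468 0.02 ]
angle [ 0.365 -0.564  0.01 ]
```

```bash
cat >> h.py <<'E'
from scipy.spatial.transform import Rotation as Ro
def goto(*tg):
    """tool-frame shift (x,y,z m, twist deg) from the present pose to each (x,y,z,yaw)"""
    s=bot.observe();R=Ro.from_euler("xyz",s["tool_rot"]).as_matrix()
    print("t",round(float(s["clock"]),2),"pos",s["position"].round(4),"rot",np.round(s["tool_rot"],3),"F",s["force"].round(1),"w",round(float(s["grip_width"]),4))
    for x,y,z,yaw in tg:
        d=R.T@(np.array([x,y,z])-s["position"]);w=-np.degrees((yaw-s["tool_rot"][2]+np.pi)%(2*np.pi)-np.pi)
        print("  ->",(x,y,z,yaw),d.round(4).tolist(),round(w,1))
E
python3 -c "
from h import *
goto((.69,-.33,.2,0),(.69,-.33,.015,0))"
```

```text
t 1.8 pos [ 0.1671 -0.6022  0.2313] rot [-3.142  0.     0.271] F [-0.2  0.   1.1] w 0.0853
  -> (0.69, -0.33, 0.2, 0) [0.5766, -0.1224, 0.0313] 15.5
  -> (0.69, -0.33, 0.015, 0) [0.5766, -0.1224, 0.2163] 15.5
```

{"api": "carry_out", "payload": {
  "rows": [
    [[0.3, -0.064, 0.03, 8], [0.577, -0.122, 0.031, 15.5], [0.577, -0.122, 0.031, 15.5], [0.577, -0.122, 0.031, 15.5], [0.577, -0.122, 0.031, 15.5], [0.577, -0.122, 0.031, 15.5], [0.577, -0.122, 0.031, 15.5], [0.577, -0.122, 0.031, 15.5], [0.577, -0.122, 0.031, 15.5], [0.577, -0.122, 0.031, 15.5], [0.577, -0.122, 0.031, 15.5], [0.577, -0.122, 0.031, 15.5]]
  ],
  "grip": 0.085
}}

```text
clock: 2.8
position: [0.6098, -0.3718, 0.2048]
tool_rot: [3.142, -0.0, 0.0]
force: [0.5, -0.8, -0.3]
grip_width: 0.0853
finger_force: 0.0
```

```bash
python3 -c "
from h import *
goto((.69,-.33,.2,0),(.69,-.33,.015,0))"
```

```text
t 2.8 pos [ 0.6098 -0.3718  0.2048] rot [ 3.142 -0.     0.   ] F [ 0.5 -0.8 -0.3] w 0.0853
  -> (0.69, -0.33, 0.2, 0) [0.0802, -0.0418, 0.0048] 0.0
  -> (0.69, -0.33, 0.015, 0) [0.0802, -0.0418, 0.1898] 0.0
```

{"api": "carry_out", "payload": {
  "rows": [
    [[0.08, -0.042, 0.005, 0], [0.08, -0.042, 0.005, 0], [0.08, -0.042, 0.005, 0], [0.08, -0.042, 0.04, 0], [0.08, -0.042, 0.075, 0], [0.08, -0.042, 0.11, 0], [0.08, -0.042, 0.14, 0], [0.08, -0.042, 0.165, 0], [0.08, -0.042, 0.18, 0], [0.08, -0.042, 0.188, 0], [0.08, -0.042, 0.188, 0]]
  ]
}}

```text
clock: 3.72
position: [0.6876, -0.3309, 0.0155]
tool_rot: [-3.141, 0.002, 0.0]
force: [0.7, -0.3, 1.1]
grip_width: 0.0851
finger_force: 0.0
```

Run:
```python
from h import *
goto((.54,-.33,.015,0))
fr=frames();cs=cands(fr,"section")
print(fit(fr,cs,[.598,-.325,-.1],DIM["section"],0))
cv2.imwrite("pics/s1.png",cv2.resize(fr["scene"]["pixels"][100:280,60:300,::-1],(800,600)))
```

```text
t 3.72 pos [ 0.6876 -0.3309  0.0155] rot [-3.141e+00  2.000e-03  0.000e+00] F [ 0.7 -0.3  1.1] w 0.0851
  -> (0.54, -0.33, 0.015, 0) [-0.1476, -0.0009, 0.0008] 0.0
(array([ 0.58187299, -0.31366964, -0.58191715]), np.float64(0.7513221108379046), ['scene'])
```

View pics/s1.png

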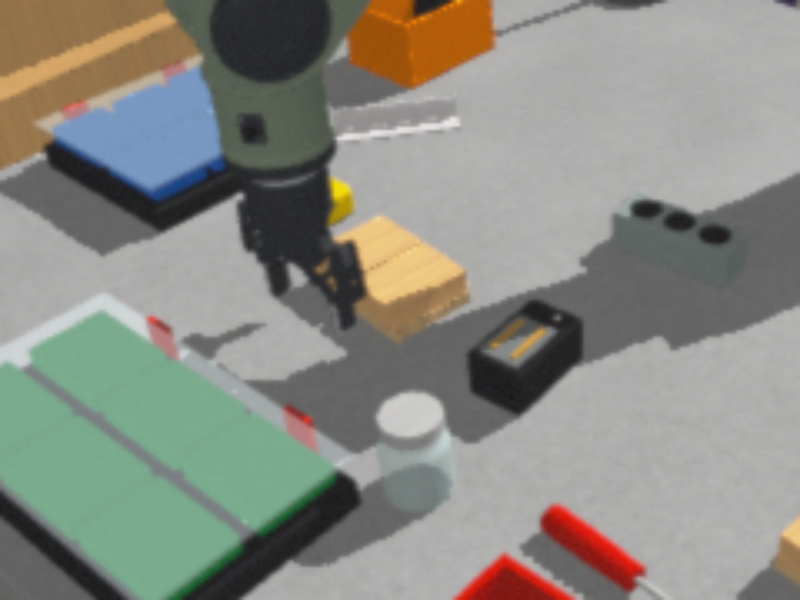

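The open fingers are down behind the section's far face, at (270–350, 290–320) in the crop. The way toward the robot is free, so I push toward −x.

{"api": "carry_out", "payload": {
  "rows": [
    [[-0.012, 0, 0, 0], [-0.022, 0, 0, 0], [-0.03, 0, 0, 0], [-0.038, 0, 0, 0], [-0.047, 0, 0, 0], [-0.057, 0, 0, 0], [-0.067, 0, 0, 0], [-0.077, 0, 0, 0], [-0.087, 0, 0, 0], [-0.097, 0, 0, 0], [-0.107, 0, 0, 0], [-0.117, 0, 0, 0]]
  ]
}}

```text
clock: 4.92
position: [0.5722, -0.3313, 0.0182]
tool_rot: [3.141, -0.003, 0.001]
force: [5.8, 0.3, 2.5]
grip_width: 0.0851
finger_force: 2.7
```

{"api": "carry_out", "payload": {
  "rows": [
    [[-0.009, 0, 0, 0], [-0.017, 0, 0, 0], [-0.024, 0, 0, 0], [-0.029, 0, 0, 0], [-0.032, 0, 0, 0], [-0.034, 0, 0, 0], [-0.034, 0, 0, 0]]
  ]
}}

```text
clock: 5.5
position: [0.5381, -0.3315, 0.018]
tool_rot: [3.141, -0.003, 0.0]
force: [4.3, 0.3, 3.0]
grip_width: 0.085
finger_force: 1.8
```

{"api": "carry_out", "payload": {
  "rows": [
    [[0.01, 0, 0, 0], [0.03, 0, -0.01, 0], [0.03, 0, -0.05, 0], [0.0, 0, -0.09, 0], [-0.04, 0.02, -0.12, 0], [-0.07, 0.06, -0.12, -7], [-0.07, 0.1, -0.12, -14], [-0.07, 0.13, -0.12, -21], [-0.07, 0.13, -0.12, -28], [-0.07, 0.13, -0.12, -35], [-0.07, 0.13, -0.12, -42], [-0.07, 0.13, -0.12, -49]]
  ]
}}

```text
clock: 6.5
position: [0.4673, -0.4615, 0.1369]
tool_rot: [-3.141, 0.0, 0.861]
force: [-1.7, -0.5, 0.4]
grip_width: 0.0849
finger_force: 0.0
```

Run:
```python
from h import *
goto((.48,-.45,.14,np.pi/2),(.48,-.45,.015,np.pi/2))
fr=frames();cs=cands(fr,"section")
print(fit(fr,cs,[.48,-.325,0],DIM["section"],0))
cv2.imwrite("pics/s2.png",cv2.resize(fr["scene"]["pixels"][100:280,60:300,::-1],(800,600)))
```

```text
t 6.5 pos [ 0.4673 -0.4615  0.1369] rot [-3.141  0.     0.861] F [-1.7 -0.5  0.4] w 0.0849
  -> (0.48, -0.45, 0.14, 1.5707963267948966) [0.017, 0.0022, -0.0031] -40.7
  -> (0.48, -0.45, 0.015, 1.5707963267948966) [0.017, 0.0022, 0.1219] -40.7
(array([ 0.48136603, -0.33054817,  0.01865633]), np.float64(0.9256470787618338), ['scene', 'top'])
```

View pics/s2.png

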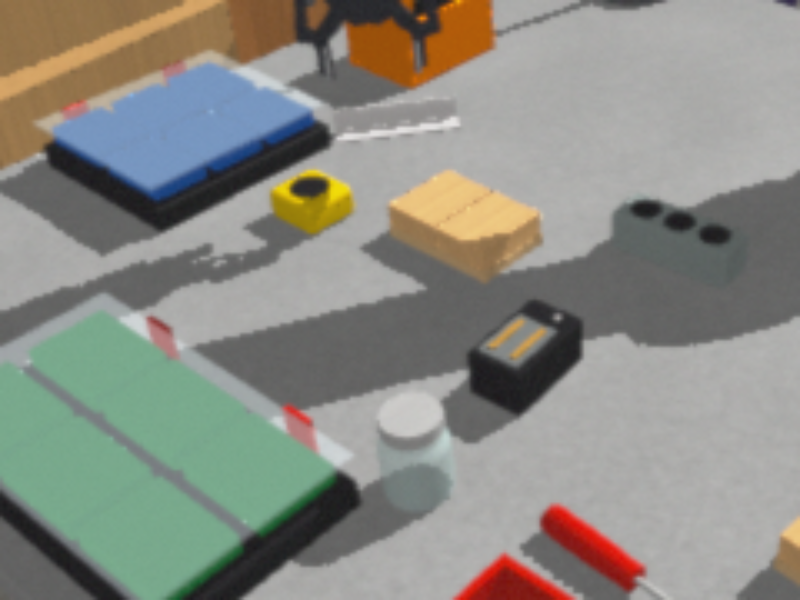

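The section now sits at about (0.481, −0.331) with yaw near 0, its right end clear of the yellow measure, as the crop at (465,225) shows. Next I get behind its right end with the fingers about 55 mm apart.

{"api": "carry_out", "payload": {
  "rows": [
    [[0.017, 0.0, 0, -7], [0.03, 0.0, 0, -14], [0.035, -0.01, 0, -21], [0.035, -0.016, 0, -28], [0.035, -0.016, 0, -35], [0.035, -0.016, 0, -40.7], [0.035, -0.016, 0, -40.7]]
  ],
  "grip": 0.055
}}

```text
clock: 7.28
position: [0.478, -0.4243, 0.1369]
tool_rot: [-3.141, -0.0, 1.567]
force: [0.3, 0.4, 0.5]
grip_width: 0.0544
finger_force: 0.0
```

Run:
```python
from h import *
goto((.481,-.424,.14,np.pi/2),(.481,-.424,.016,np.pi/2))
```

```text
t 7.28 pos [ 0.478  -0.4243  0.1369] rot [-3.141 -0.     1.567] F [0.3 0.4 0.5] w 0.0544
  -> (0.481, -0.424, 0.14, 1.5707963267948966) [0.0003, 0.003, -0.0031] -0.2
  -> (0.481, -0.424, 0.016, 1.5707963267948966) [0.0003, 0.003, 0.1209] -0.2
```

{"api": "carry_out", "payload": {
  "rows": [
    [[0, 0.003, 0.03, -0.2], [0, 0.003, 0.06, -0.2], [0, 0.003, 0.09, -0.2], [0, 0.003, 0.11, -0.2], [0, 0.003, 0.119, -0.2], [0, 0.003, 0.119, -0.2], [0.006, 0.003, 0.119, -0.2], [0.012, 0.003, 0.119, -0.2], [0.018, 0.003, 0.119, -0.2], [0.026, 0.003, 0.119, -0.2], [0.036, 0.003, 0.119, -0.2], [0.048, 0.003, 0.119, -0.2]]
  ]
}}

```text
clock: 8.28
position: [0.4817, -0.3772, 0.0194]
tool_rot: [3.14, 0.003, 1.568]
force: [0.3, -6.6, 3.3]
grip_width: 0.0549
finger_force: 3.2
```

{"api": "carry_out", "payload": {
  "rows": [
    [[0.014, 0, 0, 0], [0.028, 0, 0, 0], [0.042, 0, 0, 0], [0.054, 0, 0, 0], [0.063, 0, 0, 0], [0.069, 0, 0, 0], [0.072, 0, 0, 0]]
  ]
}}

```text
clock: 8.87
position: [0.4822, -0.3042, 0.0193]
tool_rot: [3.14, 0.002, 1.569]
force: [0.6, -8.1, 4.9]
grip_width: 0.055
finger_force: 3.7
```

Run:
```python
from h import *
goto((.481,-.021,.016,np.pi/2))
fr=frames();cs=cands(fr,"section")
y=bot.observe()["position"][1]
print(fit(fr,cs,[.481,y+.081,0],DIM["section"],0,25))
cv2.imwrite("pics/s3.png",cv2.resize(fr["scene"]["pixels"][100:280,100:340,::-1],(800,600)))
```

```text
t 8.87 pos [ 0.4822 -0.3042  0.0193] rot [3.140e+00 2.000e-03 1.569e+00] F [ 0.6 -8.1  4.9] w 0.055
  -> (0.481, -0.021, 0.016, 1.5707963267948966) [0.2832, -0.0017, 0.0028] -0.1
(array([ 0.48265972, -0.22278952,  0.01812171]), np.float64(0.9232733449821133), ['scene', 'top'])
```

View pics/s3.png

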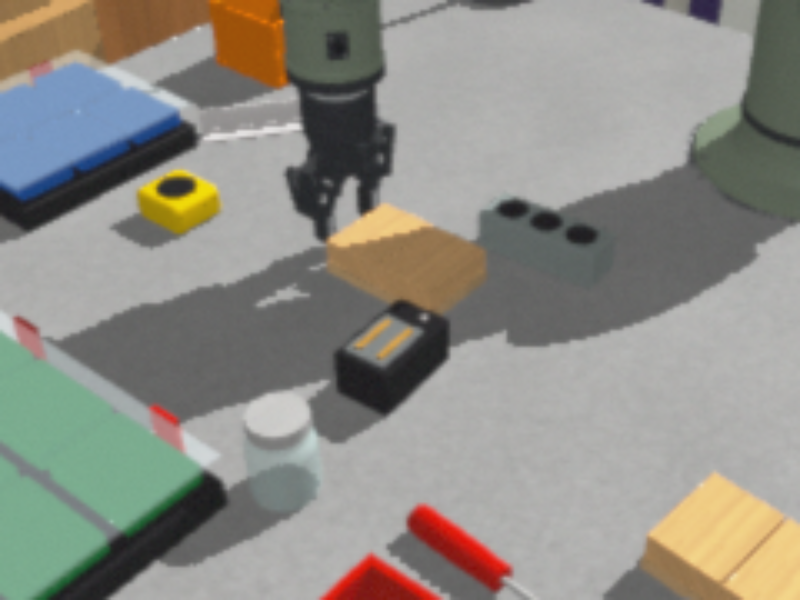

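The section, at (400,255) in the crop, is heading straight down the lane. The fit gives 25 mm or more of clearance to the charger, so I continue.

{"api": "carry_out", "payload": {
  "rows": [
    [[0.006, -0.0002, 0, 0], [0.016, -0.0003, 0, 0], [0.029, -0.0004, 0, 0], [0.043, -0.0005, 0, 0], [0.057, -0.0006, 0, 0], [0.071, -0.0007, 0, 0], [0.085, -0.0008, 0, 0], [0.099, -0.0009, 0, 0], [0.113, -0.001, 0, 0], [0.127, -0.001, 0, 0], [0.141, -0.001, 0, 0], [0.155, -0.001, 0, 0]]
  ]
}}

```text
clock: 10.07
position: [0.4808, -0.1497, 0.0184]
tool_rot: [3.141, 0.001, 1.568]
force: [-0.3, -7.7, 5.5]
grip_width: 0.055
finger_force: 4.1
```

{"api": "carry_out", "payload": {
  "rows": [
    [[0.014, 0, 0, 0], [0.028, 0, 0, 0], [0.042, 0, 0, 0], [0.056, 0, 0, 0], [0.07, 0, 0, 0], [0.084, 0, 0, 0], [0.097, 0, 0, 0], [0.109, 0, 0, 0], [0.118, 0, 0, 0], [0.124, 0, 0, 0], [0.127, 0, 0, 0], [0.128, 0, 0, 0]]
  ]
}}

```text
clock: 11.07
position: [0.4808, -0.0215, 0.0183]
tool_rot: [3.141, 0.001, 1.569]
force: [-0.1, -10.5, 7.7]
grip_width: 0.0549
finger_force: 4.6
```

{"api": "carry_out", "payload": {
  "rows": [
    [[-0.01, 0, 0, 0], [-0.02, 0, -0.01, 0], [-0.02, 0, -0.045, 0], [-0.02, 0, -0.08, 0], [-0.02, 0, -0.12, 0]]
  ]
}}

```text
clock: 11.48
position: [0.4796, -0.0416, 0.1386]
tool_rot: [-3.139, -0.001, 1.569]
force: [-0.3, -0.2, 0.4]
grip_width: 0.0554
finger_force: 0.0
```

Run:
```python
from h import *
goto((.4,.06,.14,-.085))
fr=frames();cs=cands(fr,"section");cd=cands(fr,"dock")
print("sec",fit(fr,cs,[.481,.06,0],DIM["section"],0,25))
print("dock",fit(fr,cd,[.62,.244,-.08],DIM["dock"],0,25))
print([(n,[(np.round(d["position"],1).tolist(),round(d["conf"],2),int(d["region"].sum())) for d in c[n]]) for c in(cs,cd) for n in c])
im=cv2.resize(fr["scene"]["pixels"][160:310,210:410,::-1],(800,600),interpolation=cv2.INTER_CUBIC)
for p,c in(([.6196,.2443,-.086],(0,0,255)),):
    for q in proj(fr["scene"],corners(p,DIM["dock"],0)): cv2.circle(im,tuple(np.round((q+.5-[210,160])*4-.5).astype(int).tolist()),3,c,-1)
cv2.imwrite("pics/s4.png",im)
```

```text
t 11.48 pos [ 0.4796 -0.0416  0.1386] rot [-3.139e+00 -1.000e-03  1.569e+00] F [-0.3 -0.2  0.4] w 0.0554
  -> (0.4, 0.06, 0.14, -0.085) [0.1015, -0.0798, -0.0012] 94.8
sec (array([ 0.48194239,  0.06063277, -0.02028262]), np.float64(0.8599840128454082), ['scene', 'top'])
dock (array([ 0.61936341,  0.24433778, -0.09896508]), np.float64(0.8814433139300565), ['scene', 'top'])
[('scene', [([293.6, 210.6], 0.77, 1402), ([267.7, 174.4], 0.66, 645)]), ('top', [([231.8, 217.1], 0.95, 606)]), ('scene', [([321.7, 274.2], 0.72, 2443), ([384.4, 257.4], 0.27, 730)]), ('top', [([197.8, 183.7], 0.71, 873)])]
```

View pics/s4.png

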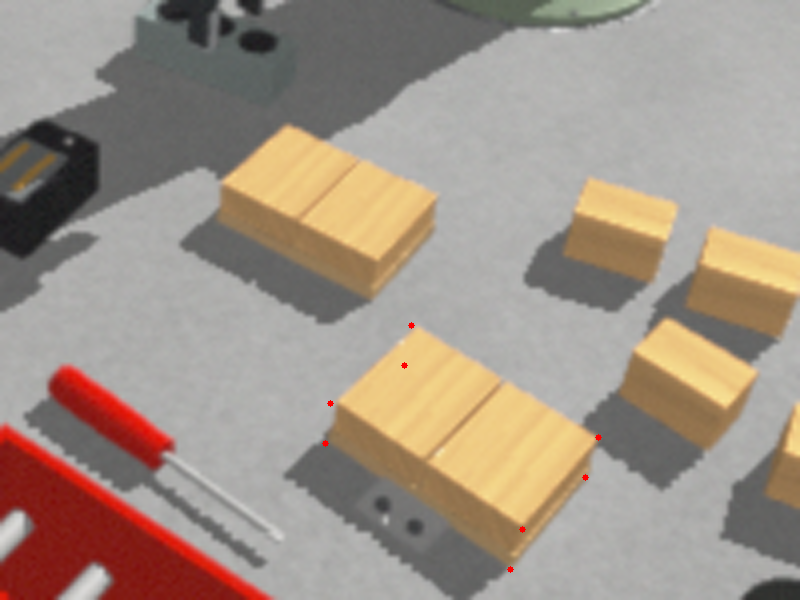

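The crop shows the section at (330,210) and clear of everything. The dock is at (465,440), with its lug at (400,515), and the network's dock mask is slightly biased by the lug. I'll segment the wood by colour for finer fits.

```bash
cat >> h.py <<'E'
def wood(fr):
    out={}
    for n,f in fr.items():
        hsv=cv2.cvtColor(f["pixels"],cv2.COLOR_RGB2HSV)
        m=((hsv[...,1]>75)&(hsv[...,0]>8)&(hsv[...,0]<24)&(hsv[...,2]>50)).astype(np.uint8)
        k,lab,st,ce=cv2.connectedComponentsWithStats(m,connectivity=4)
        out[n]=[dict(position=ce[i],region=lab==i) for i in range(1,k) if 40<st[i,4]<5000]
    return out
E
python3 - <<'E'
from h import *
fr=frames();w=wood(fr)
G=[("section",[.481,.06,0]),("dock",[.619,.244,-.09])]+[("block",p) for p in([.4955,.4444,.1],[.4835,.3435,-.15],[.364,.342,.15],[.368,.248,.2])]
for l,g in G:
    r=fit(fr,w,g,DIM[l],0,10);print(l,r[0].round(4),round(r[1],3),r[2],end=" ")
    for n in fr:
        r=fit({n:fr[n]},w,g,DIM[l],0,10);print(n,None if r[0] is None else (r[0].round(4),round(r[1],3)),end=" ")
    print()
E
```

```text
section [ 0.4814  0.0584 -0.0085] 0.84 ['scene', 'top'] scene (array([ 0.4815,  0.0585, -0.0089]), np.float64(0.958)) top (array([0.4819, 0.0585, 0.0248]), np.float64(0.726)) 
dock [ 0.6177  0.2449 -0.0969] 0.923 ['scene', 'top'] scene (array([ 0.6178,  0.2447, -0.092 ]), np.float64(0.952)) top (array([ 0.6177,  0.244 , -0.1018]), np.float64(0.896)) 
block [0.4954 0.4443 0.1193] 0.889 ['scene', 'top'] scene (array([0.4955, 0.4443, 0.1205]), np.float64(0.953)) top (array([0.4954, 0.4451, 0.1124]), np.float64(0.827)) 
block [ 0.4836  0.3434 -0.1317] 0.886 ['scene', 'top'] scene (array([ 0.4833,  0.3431, -0.1203]), np.float64(0.954)) top (array([ 0.4842,  0.3446, -0.2035]), np.float64(0.827)) 
block [0.364  0.3419 0.1675] 0.895 ['scene', 'top'] scene (array([0.3639, 0.3417, 0.162 ]), np.float64(0.948)) top (array([0.3643, 0.342 , 0.1659]), np.float64(0.842)) 
block [0.3676 0.2478 0.1764] 0.875 ['scene', 'top'] scene (array([0.3677, 0.2477, 0.183 ]), np.float64(0.943)) top (array([0.3675, 0.2478, 0.1614]), np.float64(0.809))
```

{"api": "carry_out", "payload": {
  "rows": [
    [[0.03, 0.0, 0, -7], [0.06, -0.02, 0, -14], [0.09, -0.05, 0, -21], [0.108, -0.072, 0, -28], [0.108, -0.072, 0, -35], [0.108, -0.072, 0, -42], [0.108, -0.072, 0, -49], [0.108, -0.072, 0, -56], [0.108, -0.072, 0, -63], [0.108, -0.072, 0, -70], [0.108, -0.072, 0, -77], [0.108, -0.072, 0, -84.7]]
  ],
  "grip": 0.085
}}

```text
clock: 12.88
position: [0.4085, 0.067, 0.1372]
tool_rot: [3.141, -0.002, 3.045]
force: [0.9, 0.0, -0.1]
grip_width: 0.0852
finger_force: 0.0
```

Run:
```python
from h import *
Y=np.pi-.094
goto((.408,.066,.14,Y),(.408,.066,.017,Y),(.5417,.0534,.017,Y))
```

```text
t 12.88 pos [0.4085 0.067  0.1372] rot [ 3.141e+00 -2.000e-03  3.045e+00] F [ 0.9  0.  -0.1] w 0.0852
  -> (0.408, 0.066, 0.14, 3.0475926535897933) [0.0004, -0.001, -0.0028] -0.2
  -> (0.408, 0.066, 0.017, 3.0475926535897933) [0.0002, -0.0011, 0.1202] -0.2
  -> (0.5417, 0.0534, 0.017, 3.0475926535897933) [-0.1341, -0.0006, 0.1199] -0.2
```

{"api": "carry_out", "payload": {
  "rows": [
    [[0, 0, 0.03, 0], [0, 0, 0.06, 0], [0, 0, 0.09, 0], [0, 0, 0.11, 0], [0, 0, 0.119, 0], [0, 0, 0.119, 0], [-0.008, 0, 0.119, 0], [-0.016, 0, 0.119, 0], [-0.024, 0, 0.119, 0], [-0.034, 0, 0.119, 0], [-0.044, 0, 0.119, 0], [-0.054, 0, 0.119, 0]]
  ]
}}

```text
clock: 13.88
position: [0.4633, 0.0607, 0.0194]
tool_rot: [-3.141, -0.0, 3.037]
force: [-8.0, 0.8, 5.3]
grip_width: 0.0847
finger_force: 4.0
```

{"api": "carry_out", "payload": {
  "rows": [
    [[-0.01, 0, 0, 0], [-0.02, 0, 0, 0], [-0.03, 0, 0, 0], [-0.04, 0, 0, 0], [-0.05, 0, 0, 0], [-0.058, 0, 0, 0], [-0.065, 0, 0, 0], [-0.07, 0, 0, 0], [-0.073, 0, 0, 0], [-0.075, 0, 0, 0], [-0.075, 0, 0, 0]]
  ]
}}

```text
clock: 14.8
position: [0.538, 0.0529, 0.0195]
tool_rot: [3.141, -0.0, 3.037]
force: [-2.9, -0.5, 2.2]
grip_width: 0.0851
finger_force: 1.6
```

```bash
cat >> h.py <<'E'
def rel(c,d):
    o=c[:2]-d[:2];C,S=np.cos(d[2]),np.sin(d[2]);return np.array([C*o[0]+S*o[1],-S*o[0]+C*o[1]])
E
python3 - <<'E'
from h import *
goto((.5417,.0534,.017,np.pi-.094))
fr=frames(("scene",));w=wood(fr)
d=fit(fr,w,[.618,.2447,-.09],DIM["dock"],0,12);s=fit(fr,w,[.595,.05,-.09],DIM["section"],0,20)
print(d,s,rel(s[0],d[0]))
cv2.imwrite("pics/s5.png",cv2.resize(fr["scene"]["pixels"][160:310,210:410,::-1],(800,600),interpolation=cv2.INTER_CUBIC))
E
```

```text
t 14.8 pos [0.538  0.0529 0.0195] rot [ 3.141 -0.     3.037] F [-2.9 -0.5  2.2] w 0.0851
  -> (0.5417, 0.0534, 0.017, 3.0475926535897933) [-0.0037, 0.0009, 0.0025] -0.6
(array([ 0.61760859,  0.24489652, -0.09216682]), np.float64(0.9502676527956687), ['scene']) (array([ 0.5947979 ,  0.04296621, -0.10783399]), np.float64(0.9492737642850344), ['scene']) [-0.00412894 -0.20317266]
```

View pics/s5.png

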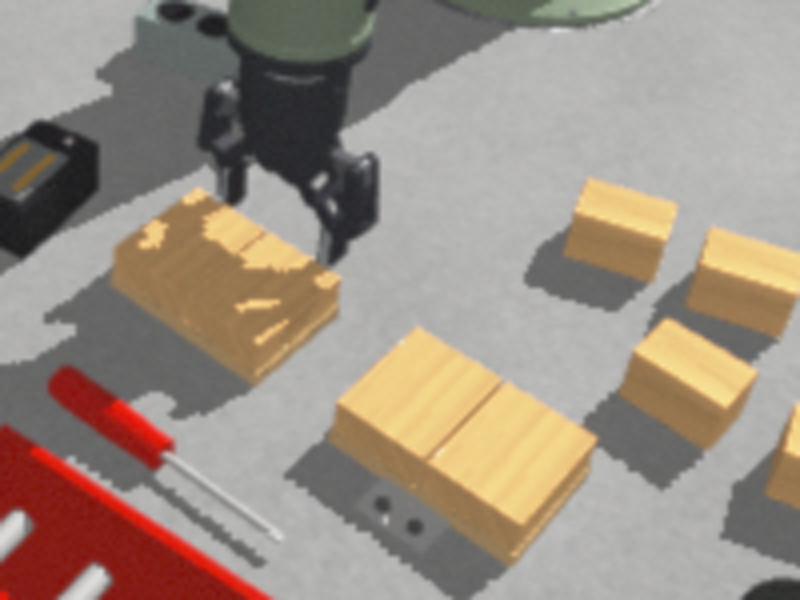

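The section at (230,285) is nearly in line: 4 mm short laterally and about 0.7° off. The screwdriver is clear. One small corrective nudge, then I go behind its right end.

{"api": "carry_out", "payload": {
  "rows": [
    [[-0.001, 0, 0, -0.3], [-0.002, 0, 0, -0.6], [-0.003, 0, 0, -0.8], [-0.004, 0, 0, -0.8], [-0.0042, 0, 0, -0.8], [-0.0042, 0, 0, -0.8]]
  ]
}}

```text
clock: 15.35
position: [0.5414, 0.0524, 0.0192]
tool_rot: [-3.141, -0.001, 3.051]
force: [-6.9, 0.0, 4.6]
grip_width: 0.0853
finger_force: 3.2
```

{"api": "carry_out", "payload": {
  "rows": [
    [[0.01, 0, 0, 0], [0.02, 0, -0.01, 0], [0.02, 0, -0.05, 0], [0.02, 0, -0.09, 0], [0.02, 0.02, -0.12, 0]]
  ]
}}

```text
clock: 15.77
position: [0.524, 0.0717, 0.1417]
tool_rot: [-3.141, 0.001, 3.048]
force: [1.4, -0.2, 0.1]
grip_width: 0.0848
finger_force: 0.0
```

{"api": "carry_out", "payload": {
  "rows": [
    [[-0.02, 0.03, 0, 7], [-0.04, 0.06, 0, 14], [-0.06, 0.09, 0, 21], [-0.07, 0.1, 0, 28], [-0.07, 0.1, 0, 35], [-0.07, 0.1, 0, 42], [-0.07, 0.1, 0, 49], [-0.07, 0.1, 0, 56], [-0.07, 0.1, 0, 63], [-0.07, 0.1, 0, 70], [-0.07, 0.1, 0, 77], [-0.07, 0.1, 0, 84]]
  ],
  "grip": 0.055
}}

```text
clock: 16.77
position: [0.6027, 0.1679, 0.1396]
tool_rot: [3.141, -0.001, 1.58]
force: [-0.3, 0.2, -0.6]
grip_width: 0.0548
finger_force: 0.0
```

Run:
```python
from h import *
fr=frames(("scene",));w=wood(fr)
d=fit(fr,w,[.618,.2447,-.09],DIM["dock"],0,12);s=fit(fr,w,[.598,.043,-.09],DIM["section"],0,20)
print(d,s,rel(s[0],d[0]))
y=d[0][2];oy=np.array([-np.sin(y),np.cos(y)]);c=s[0][:2];Y=np.pi/2+y
p=c-oy*.098;q=c-oy*.0815
goto((*p,.14,Y),(*p,.017,Y),(*q,.017,Y))
```

```text
(array([ 0.61758282,  0.24494041, -0.09205173]), np.float64(0.9507201461383329), ['scene']) (array([ 0.5981454 ,  0.04276916, -0.0883395 ]), np.float64(0.9568891084628846), ['scene']) [-0.00077119 -0.20310203]
t 16.82 pos [0.6027 0.1681 0.1396] rot [ 3.141e+00 -1.000e-03  1.570e+00] F [0.4 0.7 0.3] w 0.0555
  -> (np.float64(0.5891370669540474), np.float64(-0.05481593288292729), 0.14, np.float64(1.478744596728445)) [-0.2229, -0.0135, -0.0006] 5.2
  -> (np.float64(0.5891370669540474), np.float64(-0.05481593288292729), 0.017, np.float64(1.478744596728445)) [-0.2231, -0.0136, 0.1224] 5.2
  -> (np.float64(0.5906537764025098), np.float64(-0.038385790082301814), 0.017, np.float64(1.478744596728445)) [-0.2066, -0.0121, 0.1224] 5.2
```

{"api": "carry_out", "payload": {
  "rows": [
    [[-0.05, 0, 0, 2], [-0.09, -0.005, 0, 5.2], [-0.13, -0.01, 0, 5.2], [-0.17, -0.0135, 0, 5.2], [-0.2, -0.0135, 0, 5.2], [-0.223, -0.0135, 0, 5.2], [-0.223, -0.0135, 0, 5.2], [-0.223, -0.0135, 0.035, 5.2], [-0.223, -0.0135, 0.07, 5.2], [-0.223, -0.0135, 0.1, 5.2], [-0.223, -0.0135, 0.118, 5.2], [-0.223, -0.0135, 0.121, 5.2]]
  ]
}}

```text
clock: 17.82
position: [0.5905, -0.0546, 0.015]
tool_rot: [-3.138, -0.001, 1.498]
force: [-0.8, 0.3, -0.3]
grip_width: 0.0549
finger_force: 0.0
```

Run:
```python
from h import *
q=np.array([.5907,-.0384]);oy=np.array([.0919,.9958])
goto((*q,.017,1.4787),(*(q+oy*.063),.017,1.4787))
cv2.imwrite("pics/s6.png",cv2.resize(bot.grab_frame("scene")["pixels"][130:310,170:410,::-1],(800,600)))
```

```text
t 17.82 pos [ 0.5905 -0.0546  0.015 ] rot [-3.138e+00 -1.000e-03  1.498e+00] F [-0.8  0.3 -0.3] w 0.0549
  -> (np.float64(0.5907), np.float64(-0.0384), 0.017, 1.4787) [0.0161, -0.001, -0.002] 1.1
  -> (np.float64(0.5964897), np.float64(0.0243354), 0.017, 1.4787) [0.0791, 0.0002, -0.002] 1.1
```

View pics/s6.png

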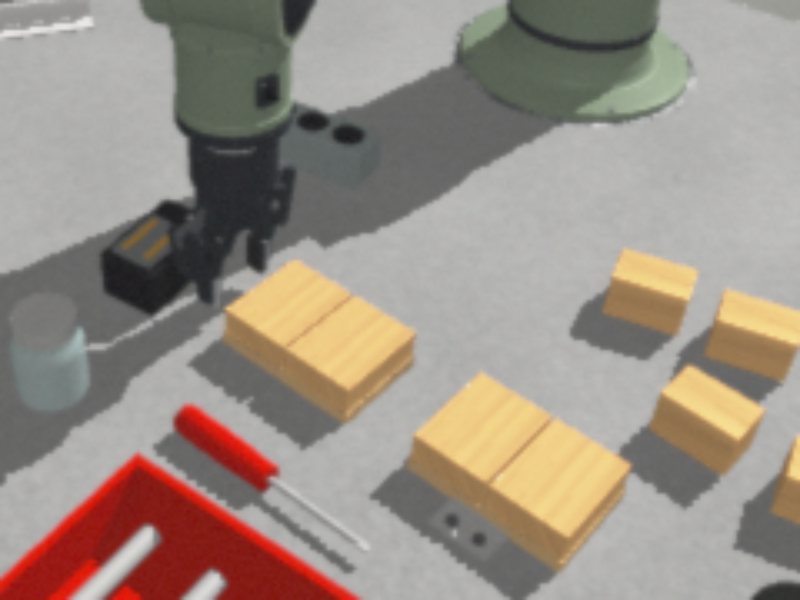

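The fingers are behind the section's right end at (235,260) in the crop, clear of the charger. I push it left toward the dock.

{"api": "carry_out", "payload": {
  "rows": [
    [[0.005, 0, 0, 0.6], [0.011, 0, 0, 1.1], [0.018, 0, 0, 1.1], [0.026, 0, 0, 1.1], [0.034, 0, 0, 1.1], [0.042, 0, 0, 1.1], [0.05, 0, 0, 1.1], [0.057, 0, 0, 1.1], [0.063, 0, 0, 1.1], [0.068, 0, 0, 1.1], [0.071, 0, 0, 1.1], [0.073, 0, 0, 1.1]]
  ]
}}

```text
clock: 18.87
position: [0.5982, 0.0175, 0.0194]
tool_rot: [3.14, 0.001, 1.476]
force: [-0.2, -10.8, 8.1]
grip_width: 0.055
finger_force: 4.9
```

{"api": "carry_out", "payload": {
  "rows": [
    [[0.001, 0, 0, 0], [0.002, 0, 0, 0], [0.003, 0, 0, 0], [0.004, 0, 0, 0], [0.005, 0, 0, 0], [0.006, 0, 0, 0], [0.006, 0, 0, 0]]
  ]
}}

```text
clock: 19.45
position: [0.5987, 0.0232, 0.0193]
tool_rot: [3.14, 0.001, 1.476]
force: [-1.3, -7.6, 6.2]
grip_width: 0.0549
finger_force: 4.1
```

Run:
```python
from h import *
goto((.5965,.0243,.017,1.4787))
f=bot.grab_frame("scene")
cv2.imwrite("pics/s7.png",cv2.resize(f["pixels"][190:310,240:400,::-1],(800,600)))
```

```text
t 19.45 pos [0.5987 0.0232 0.0193] rot [3.140e+00 1.000e-03 1.476e+00] F [-1.3 -7.6  6.2] w 0.0549
  -> (0.5965, 0.0243, 0.017, 1.4787) [0.0009, -0.0023, 0.0023] -0.2
```

View pics/s7.png

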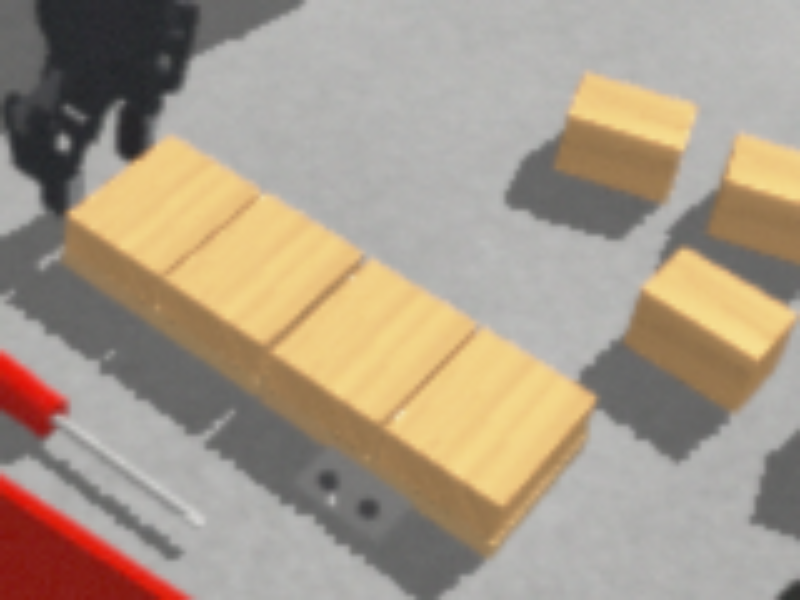

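The seam at (315,300) looks nearly closed. I creep on until the force rises.

{"api": "carry_out", "payload": {
  "rows": [
    [[0.0007, 0, 0, 0], [0.0014, 0, 0, 0], [0.002, 0, 0, 0], [0.002, 0, 0, 0]]
  ]
}}

```text
clock: 19.83
position: [0.5989, 0.0251, 0.0193]
tool_rot: [3.14, 0.001, 1.476]
force: [0.0, -8.5, 7.3]
grip_width: 0.0549
finger_force: 4.1
```

{"api": "carry_out", "payload": {
  "rows": [
    [[0.0007, 0, 0, 0], [0.0014, 0, 0, 0], [0.002, 0, 0, 0], [0.002, 0, 0, 0]]
  ]
}}

```text
clock: 20.17
position: [0.5989, 0.0254, 0.0193]
tool_rot: [3.14, 0.003, 1.475]
force: [-1.4, -16.0, 10.7]
grip_width: 0.0548
finger_force: 8.4
```

{"api": "carry_out", "payload": {
  "rows": [
    [[0.0007, 0, 0, 0], [0.0014, 0, 0, 0], [0.002, 0, 0, 0], [0.002, 0, 0, 0]]
  ]
}}

```text
clock: 20.5
position: [0.5988, 0.0254, 0.0193]
tool_rot: [3.141, 0.006, 1.474]
force: [-1.9, -25.1, 12.3]
grip_width: 0.0548
finger_force: 12.9
```

{"api": "carry_out", "payload": {
  "rows": [
    [[-0.005, 0, 0, 0], [-0.02, 0, 0, 0], [-0.025, 0, -0.02, 0], [-0.025, 0, -0.06, 0], [-0.025, 0, -0.1, 0], [0.0, 0, -0.14, 0], [0.04, 0, -0.18, 0], [0.08, 0.02, -0.2, 0], [0.12, 0.05, -0.2, 0], [0.16, 0.08, -0.2, 0], [0.16, 0.08, -0.2, 0], [0.16, 0.08, -0.2, 0]]
  ]
}}

```text
clock: 21.5
position: [0.695, 0.1899, 0.2189]
tool_rot: [3.14, -0.005, 1.482]
force: [0.4, 1.1, 0.3]
grip_width: 0.0547
finger_force: 0.0
```

Run:
```python
from h import *
fr=frames();w=wood(fr)
B2=(.092,.280,.040)
# joined barrier as one box, and each with network mask
j=fit(fr,w,[.611,.175,-.09],B2,0,25);print("joined",j)
js=fit({"scene":fr["scene"]},w,[.611,.175,-.09],B2,0,25);print("joined scene",js)
cs=cands(fr,"section");print([(n,[(np.round(d["position"],1).tolist(),round(d["conf"],2),int(d["region"].sum())) for d in cs[n]]) for n in cs])
f=fr["scene"]
cv2.imwrite("pics/s8.png",cv2.resize(f["pixels"][195:300,250:390,::-1],(800,600),interpolation=cv2.INTER_CUBIC))
for g in([.4955,.4444,.1],[.4835,.3435,-.15],[.364,.342,.15],[.368,.248,.2]):
    r=fit({"scene":f},w,g,DIM["block"],0,12);print(r[0],r[1])
```

```text
joined (array([ 0.6103306 ,  0.17353102, -0.10578517]), np.float64(0.764106151709376), ['scene', 'top'])
joined scene (array([ 0.61054285,  0.17470049, -0.09888427]), np.float64(0.9627871347605792), ['scene'])
[('scene', [([281.9, 241.4], 0.75, 1601)]), ('top', [])]
[0.49552064 0.44428061 0.12097801] 0.9528347221020866
[ 0.48340508  0.34323959 -0.12480283] 0.9519204659436634
[0.36395847 0.34161095 0.15875795] 0.945949242706604
[0.36774445 0.24767464 0.18296866] 0.9428621565740183
```

View pics/s8.png

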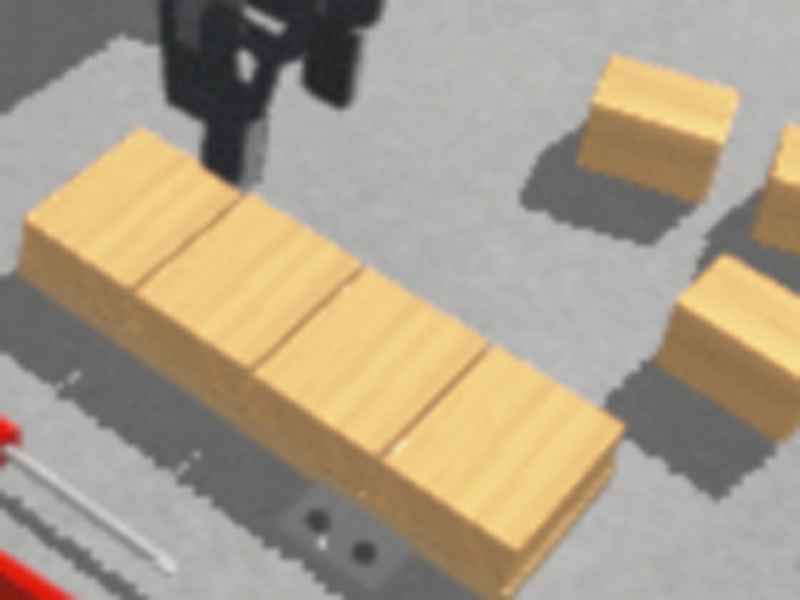

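The four 70 mm lengths form one straight barrier, with the seam at (305,320) closed and the force backed by the dock. Now the blocks: first the one at (0.483, 0.343).

Run:
```python
from h import *
Y=np.pi/2-.123
goto((.4835,.3434,.12,Y),(.4835,.3434,.010,Y))
```

```text
t 21.7 pos [0.6928 0.1813 0.2183] rot [3.141 0.    1.476] F [-0.5 -0.3  0.8] w 0.0549
  -> (0.4835, 0.3434, 0.12, 1.4477963267948966) [0.1417, -0.2237, 0.0982] 1.6
  -> (0.4835, 0.3434, 0.01, 1.4477963267948966) [0.1417, -0.2237, 0.2082] 1.6
```

{"api": "carry_out", "payload": {
  "rows": [
    [[0.02, -0.03, 0, 0.4], [0.04, -0.065, 0.02, 0.8], [0.06, -0.1, 0.04, 1.6], [0.085, -0.135, 0.06, 1.6], [0.11, -0.17, 0.08, 1.6], [0.13, -0.2, 0.098, 1.6], [0.142, -0.224, 0.098, 1.6], [0.142, -0.224, 0.098, 1.6], [0.142, -0.224, 0.098, 1.6], [0.142, -0.224, 0.098, 1.6]]
  ],
  "grip": 0.08
}}

```text
clock: 22.53
position: [0.4844, 0.3431, 0.1207]
tool_rot: [3.14, -0.0, 1.447]
force: [0.7, -0.5, -0.9]
grip_width: 0.0803
finger_force: 0.0
```

```bash
cat >> h.py <<'E'
from scipy.optimize import least_squares
def barrier(f,w,d0=(.6177,.2448,-.093)):
    """dock + docked section fitted together to one mask: dock x,y,yaw and section own x, own y, yaw offset"""
    c=proj(f,[[.611,.175,.024]])[0];m=min(w,key=lambda d:np.hypot(*(d["position"]-c)))["region"].astype(np.uint8)
    x,y,ww,h=cv2.boundingRect(m);r=(x-8,y-8,ww+16,h+16);m=m[r[1]:r[1]+r[3],r[0]:r[0]+r[2]].astype(float)
    def poses(q):
        d=np.array([d0[0]+q[0]/1e3,d0[1]+q[1]/1e3,d0[2]+q[2]/100]);C,S=np.cos(d[2]),np.sin(d[2]);o=np.array([q[3]/1e3,-.14+q[4]/1e3])
        return d,np.array([d[0]+C*o[0]-S*o[1],d[1]+S*o[0]+C*o[1],d[2]+q[5]/100])
    def cost(q):
        s=np.maximum(*[soft(f,corners(p,DIM["dock"],0),r) for p in poses(q)])
        return 1-np.minimum(s,m).sum()/np.maximum(s,m).sum()+1e-5*np.sum(np.square(q))
    z=np.zeros(6);b=minimize(cost,z,method="Nelder-Mead",options=dict(initial_simplex=z+np.vstack([z,2*np.eye(6)]),maxiter=900,xatol=.02,fatol=1e-5))
    d,s=poses(b.x);return d,b.x[3:],1-b.fun
E
python3 - <<'E'
from h import *
fr=frames(("scene",));w=wood(fr)
Y=np.pi/2-.123
goto((.4835,.3434,.010,Y))
print("dock, section lateral mm/long mm/yaw 0.01rad",barrier(fr["scene"],w["scene"]))
E
```

```text
t 22.58 pos [0.4849 0.3427 0.1206] rot [ 3.14  -0.     1.446] F [ 0.2 -0.2  0.7] w 0.0801
  -> (0.4835, 0.3434, 0.01, 1.4477963267948966) [0.0005, -0.0016, 0.1106] -0.1
dock, section lateral mm/long mm/yaw 0.01rad (array([ 0.6177619 ,  0.24358235, -0.09946207]), array([-0.73123169,  3.85563919,  0.11200808]), np.float64(0.966747476456108))
```

{"api": "carry_out", "payload": {
  "rows": [
    [[0, -0.0015, 0.03, 0], [0, -0.0015, 0.06, 0], [0, -0.0015, 0.085, 0], [0, -0.0015, 0.1, 0], [0, -0.0015, 0.108, 0], [0, -0.0015, 0.11, 0], [0, -0.0015, 0.11, 0]]
  ]
}}

```text
clock: 23.17
position: [0.4829, 0.3436, 0.0102]
tool_rot: [3.141, -0.0, 1.447]
force: [-0.1, -0.7, 0.0]
grip_width: 0.0799
finger_force: 0.0
```

{"api": "carry_out", "payload": {
  "rows": [
    [[0, 0, 0, 0], [0, 0, 0, 0], [0, 0, 0, 0], [0, 0, 0, 0], [0, 0, 0, 0], [0, 0, 0, 0], [0, 0, 0, 0]]
  ],
  "grip": 0.03,
  "grip_force": 60
}}

```text
clock: 23.75
position: [0.4828, 0.3444, 0.0111]
tool_rot: [3.14, -0.001, 1.448]
force: [-2.1, -1.6, 11.6]
grip_width: 0.0442
finger_force: 61.3
```

{"api": "carry_out", "payload": {
  "rows": [
    [[0, 0, -0.01, 0], [0, 0, -0.04, 0], [0, 0, -0.08, 0], [0, 0, -0.12, 0], [0, 0, -0.14, 0], [0, 0, -0.14, 0]]
  ]
}}

```text
clock: 24.25
position: [0.4839, 0.3456, 0.1557]
tool_rot: [3.136, -0.005, 1.448]
force: [0.8, 0.9, -1.4]
grip_width: 0.0444
finger_force: 61.2
```

```bash
cat >> h.py <<'E'
D=np.array([.6177,.2447,-.094])
def place(y,z,x=0): # own (x,y) of dock -> world
    C,S=np.cos(D[2]),np.sin(D[2]);return D[0]+C*x-S*y,D[1]+S*x+C*y,z,np.pi/2+D[2]
E
python3 - <<'E'
from h import *
goto(place(-.07,.14),place(-.07,.051))
E
```

```text
t 24.25 pos [0.4839 0.3456 0.1557] rot [ 3.136 -0.005  1.448] F [ 0.8  0.9 -1.4] w 0.0444
  -> (np.float64(0.6111296858664604), np.float64(0.17500903234861342), 0.14, np.float64(1.4767963267948965)) [-0.1538, 0.1471, 0.0157] -1.7
  -> (np.float64(0.6111296858664604), np.float64(0.17500903234861342), 0.051, np.float64(1.4767963267948965)) [-0.1542, 0.1466, 0.1047] -1.7
```

{"api": "carry_out", "payload": {
  "rows": [
    [[-0.02, 0.02, 0, -0.5], [-0.045, 0.045, 0, -1], [-0.07, 0.068, 0.005, -1.7], [-0.095, 0.09, 0.01, -1.7], [-0.12, 0.115, 0.015, -1.7], [-0.14, 0.134, 0.016, -1.7], [-0.15, 0.144, 0.016, -1.7], [-0.154, 0.147, 0.03, -1.7], [-0.154, 0.147, 0.055, -1.7], [-0.154, 0.147, 0.075, -1.7], [-0.154, 0.147, 0.085, -1.7], [-0.154, 0.147, 0.085, -1.7]]
  ]
}}

```text
clock: 25.25
position: [0.6074, 0.174, 0.0625]
tool_rot: [-3.138, 0.001, 1.479]
force: [-1.0, -0.2, -1.4]
grip_width: 0.044
finger_force: 61.3
```

Run:
```python
from h import *
goto(place(-.07,.051))
f=bot.grab_frame("scene");im=f["pixels"][180:300,250:410,::-1]
im=cv2.resize(im,(800,600),interpolation=cv2.INTER_CUBIC)
z=bot.observe()["position"][2]-.0105
def dots(P,c):
    for q in proj(f,P): cv2.circle(im,tuple(np.round((q+.5-[250,180])*5-.5).astype(int).tolist()),3,c,-1)
x,y,_,_=place(-.07,0)
dots(corners([x,y,D[2]],DIM["block"],z),(0,0,255));dots(corners(D,DIM["dock"],0),(255,0,0))
x,y,_,_=place(-.14,0);dots(corners([x,y,D[2]],DIM["dock"],0),(255,0,255))
cv2.imwrite("pics/s9.png",im)
```

```text
t 25.25 pos [0.6074 0.174  0.0625] rot [-3.138e+00  1.000e-03  1.479e+00] F [-1.  -0.2 -1.4] w 0.044
  -> (np.float64(0.6111296858664604), np.float64(0.17500903234861342), 0.051, np.float64(1.4767963267948965)) [0.0014, 0.0037, 0.0115] 0.1
```

View pics/s9.png

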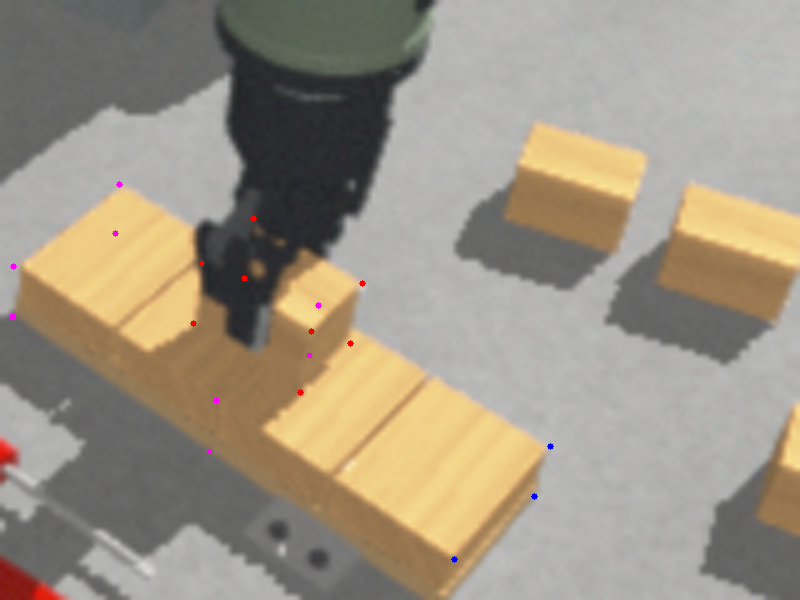

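The block held over the seam sits within a few mm of the red target dots, at (315,325) and (358,290). I apply the small correction, lower and release.

{"api": "carry_out", "payload": {
  "rows": [
    [[0.0014, 0.0037, 0.004, 0.1], [0.0014, 0.0037, 0.008, 0.1], [0.0014, 0.0037, 0.0105, 0.1], [0.0014, 0.0037, 0.0115, 0.1], [0.0014, 0.0037, 0.012, 0.1], [0.0014, 0.0037, 0.012, 0.1]]
  ]
}}

```text
clock: 25.8
position: [0.6131, 0.1744, 0.053]
tool_rot: [3.141, -0.0, 1.476]
force: [-0.0, 0.0, -1.7]
grip_width: 0.0443
finger_force: 61.3
```

```bash
python3 -c "
from h import *
goto(place(-.07,.051))"
```

```text
t 25.8 pos [0.6131 0.1744 0.053 ] rot [ 3.141 -0.     1.476] F [-0.   0.  -1.7] w 0.0443
  -> (np.float64(0.6111296858664604), np.float64(0.17500903234861342), 0.051, np.float64(1.4767963267948965)) [0.0004, -0.0021, 0.002] -0.0
```

{"api": "carry_out", "payload": {
  "rows": [
    [[0, -0.001, 0.001, 0], [0, -0.002, 0.002, 0], [0, -0.002, 0.0025, 0], [0, -0.002, 0.0025, 0], [0, -0.002, 0.0025, 0]]
  ]
}}

```text
clock: 26.22
position: [0.6113, 0.1746, 0.0512]
tool_rot: [3.141, -0.0, 1.476]
force: [-2.7, -1.1, 10.9]
grip_width: 0.0442
finger_force: 62.6
```

```bash
python3 -c "
from h import *
goto(place(-.07,.051))"
```

```text
t 26.22 pos [0.6113 0.1746 0.0512] rot [ 3.141 -0.     1.476] F [-2.7 -1.1 10.9] w 0.0442
  -> (np.float64(0.6111296858664604), np.float64(0.17500903234861342), 0.051, np.float64(1.4767963267948965)) [0.0004, -0.0002, 0.0002] -0.0
```

{"api": "carry_out", "payload": {
  "rows": [
    [[0, 0, 0, 0], [0, 0, 0, 0], [0, 0, 0, 0], [0, 0, 0, 0], [0, 0, -0.02, 0], [0, 0, -0.055, 0], [0, 0, -0.09, 0], [0, 0, -0.11, 0], [0.03, -0.03, -0.12, 0], [0.06, -0.06, -0.12, 0], [0.09, -0.09, -0.12, 0], [0.12, -0.1, -0.12, 0]]
  ],
  "grip": 0.075
}}

```text
clock: 27.22
position: [0.5198, 0.3047, 0.1709]
tool_rot: [-3.141, 0.0, 1.477]
force: [0.7, 0.0, 1.1]
grip_width: 0.0755
finger_force: 0.0
```

```bash
cat >> h.py <<'E'
BL=[(.4955,.4443,.12),(.4835,.3434,-.123),(.364,.3417,.16),(.3677,.2477,.183)]
def blocks(fr,skip=(),tol=12):
    w=wood(fr)
    for i,g in enumerate(BL):
        if i in skip: continue
        r=fit(fr,w,g,DIM["block"],0,tol);print("block",i,None if r[0] is None else r[0].round(4),r[1] and round(r[1],3))
def placed(fr,spots,guess=0):
    """blocks on the barrier: network masks, own (x,y) offset from dock frame"""
    cs=cands(fr,"block1")
    for y,z0 in spots:
        x,yy,_,_=place(y,0);r=fit(fr,cs,[x,yy,D[2]],DIM["block"],z0,12)
        print("spot",y,None if r[0] is None else (rel(r[0],D).round(4),round(r[0][2]-D[2],3),round(r[1],3),r[2]))
E
python3 - <<'E'
from h import *
fr=frames();blocks({"scene":fr["scene"]},(1,));placed(fr,[(-.07,.04)]);placed({"scene":fr["scene"]},[(-.07,.04)])
Y=np.pi/2+.12
goto((.4955,.4443,.12,Y),(.4955,.4443,.0105,Y))
cv2.imwrite("pics/s10.png",cv2.resize(fr["scene"]["pixels"][170:310,240:430,::-1],(800,590),interpolation=cv2.INTER_CUBIC))
E
```

```text
block 0 [0.4955 0.4443 0.1219] 0.902
block 2 [0.3363 0.3535 0.1934] 0.931
block 3 [0.3684 0.248  0.1812] 0.646
spot -0.07 (array([ 0.001 , -0.0711]), np.float64(-0.043), np.float64(0.92), ['scene', 'top'])
spot -0.07 (array([-0.0004, -0.0715]), np.float64(-0.041), np.float64(0.959), ['scene'])
t 27.47 pos [0.5231 0.303  0.1702] rot [3.142e+00 1.000e-03 1.476e+00] F [0.6 0.6 0. ] w 0.0752
  -> (0.4955, 0.4443, 0.12, 1.6907963267948967) [0.138, -0.0408, 0.0501] -12.3
  -> (0.4955, 0.4443, 0.0105, 1.6907963267948967) [0.1381, -0.0409, 0.1596] -12.3
```

View pics/s10.png

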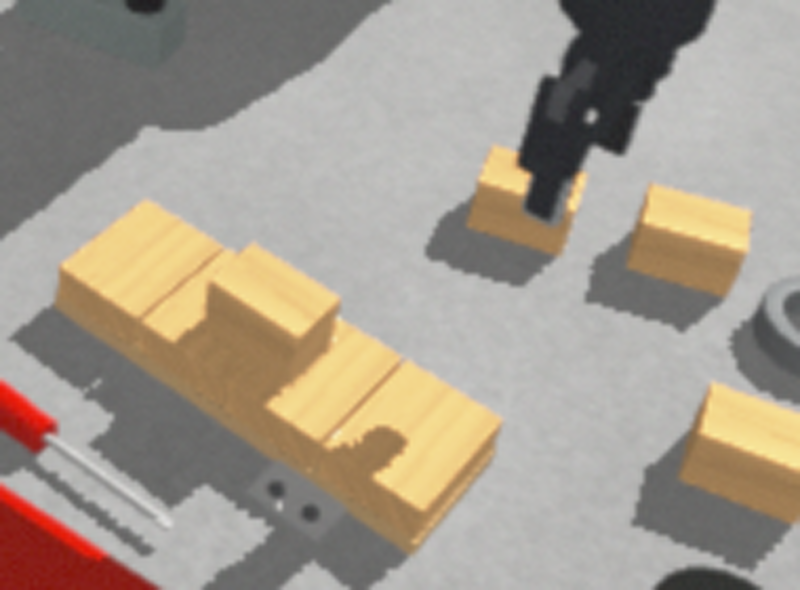

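The seam block is on at (275,290), central to about 1 mm. The block at (527,200) had been knocked about 3 cm, and its new pose is measured. Next is the block at (0.4955, 0.4443).

{"api": "carry_out", "payload": {
  "rows": [
    [[0.04, -0.012, 0.01, -3], [0.08, -0.024, 0.03, -8], [0.115, -0.035, 0.05, -12.3], [0.138, -0.041, 0.06, -12.3], [0.138, -0.041, 0.06, -12.3], [0.138, -0.041, 0.09, -12.3], [0.138, -0.041, 0.12, -12.3], [0.138, -0.041, 0.14, -12.3], [0.138, -0.041, 0.153, -12.3], [0.138, -0.041, 0.158, -12.3], [0.138, -0.041, 0.159, -12.3], [0.138, -0.041, 0.159, -12.3]]
  ]
}}

```text
clock: 28.47
position: [0.4958, 0.4447, 0.0121]
tool_rot: [3.141, -0.001, 1.69]
force: [-0.1, 0.4, 1.1]
grip_width: 0.0753
finger_force: 0.0
```

{"api": "carry_out", "payload": {
  "rows": [
    [[0, 0, 0, 0], [0, 0, 0, 0], [0, 0, 0, 0], [0, 0, 0, 0], [0, 0, 0, 0], [0, 0, 0, 0], [0, 0, 0, 0]]
  ],
  "grip": 0.03
}}

```text
clock: 29.05
position: [0.4957, 0.4452, 0.0128]
tool_rot: [3.14, -0.001, 1.691]
force: [-0.6, -1.8, 9.3]
grip_width: 0.0441
finger_force: 61.5
```

{"api": "carry_out", "payload": {
  "rows": [
    [[0, 0, -0.01, 0], [0, 0, -0.04, 0], [0, 0, -0.08, 0], [0, 0, -0.11, 0], [0, 0, -0.125, 0], [0, 0, -0.125, 0], [0, 0, -0.125, 0]]
  ]
}}

```text
clock: 29.63
position: [0.4955, 0.4449, 0.1378]
tool_rot: [3.14, -0.001, 1.691]
force: [0.1, -0.1, -1.7]
grip_width: 0.0441
finger_force: 61.1
```

Run:
```python
from h import *
goto(place(0,.13),place(0,.07),place(0,.051))
```

```text
t 29.63 pos [0.4955 0.4449 0.1378] rot [ 3.140e+00 -1.000e-03  1.691e+00] F [ 0.1 -0.1 -1.7] w 0.0441
  -> (np.float64(0.6177), np.float64(0.2447), 0.13, np.float64(1.4767963267948965)) [-0.2134, 0.0974, 0.0078] 12.3
  -> (np.float64(0.6177), np.float64(0.2447), 0.07, np.float64(1.4767963267948965)) [-0.2134, 0.0973, 0.0678] 12.3
  -> (np.float64(0.6177), np.float64(0.2447), 0.051, np.float64(1.4767963267948965)) [-0.2135, 0.0972, 0.0868] 12.3
```

{"api": "carry_out", "payload": {
  "rows": [
    [[-0.03, 0.014, 0, 4], [-0.07, 0.032, 0, 8], [-0.11, 0.05, 0, 12.3], [-0.15, 0.068, 0, 12.3], [-0.18, 0.082, 0.005, 12.3], [-0.203, 0.093, 0.008, 12.3], [-0.2135, 0.097, 0.015, 12.3], [-0.2135, 0.097, 0.035, 12.3], [-0.2135, 0.097, 0.055, 12.3], [-0.2135, 0.097, 0.068, 12.3], [-0.2135, 0.097, 0.07, 12.3], [-0.2135, 0.097, 0.07, 12.3]]
  ]
}}

```text
clock: 30.63
position: [0.6178, 0.2475, 0.0666]
tool_rot: [3.139, -0.004, 1.478]
force: [4.0, 6.1, 8.3]
grip_width: 0.0441
finger_force: 75.2
```

{"api": "carry_out", "payload": {
  "rows": [
    [[0, 0, 0, 0], [0, 0, 0, 0], [0, 0, 0, 0]]
  ]
}}

```text
clock: 30.88
position: [0.6173, 0.2464, 0.0666]
tool_rot: [3.14, -0.003, 1.478]
force: [3.9, 6.8, 9.4]
grip_width: 0.0443
finger_force: 75.2
```

Run:
```python
from h import *
goto(place(0,.0525))
```

```text
t 30.88 pos [0.6173 0.2464 0.0666] rot [ 3.140e+00 -3.000e-03  1.478e+00] F [3.9 6.8 9.4] w 0.0443
  -> (np.float64(0.6177), np.float64(0.2447), 0.0525, np.float64(1.4767963267948965)) [-0.0017, 0.0006, 0.0141] 0.0
```

The force shows the held block brushing the seam block, so I lift and look.

{"api": "carry_out", "payload": {
  "rows": [
    [[0.001, 0, -0.01, 0], [0.002, 0, -0.025, 0], [0.002, 0, -0.04, 0], [0.002, 0, -0.04, 0], [0.002, 0, -0.04, 0]]
  ]
}}

```text
clock: 31.3
position: [0.6169, 0.2466, 0.1065]
tool_rot: [3.142, -0.0, 1.476]
force: [0.2, -0.0, -2.5]
grip_width: 0.044
finger_force: 74.0
```

Run:
```python
from h import *
goto(place(0,.0525))
fr=frames();placed(fr,[(-.07,.04)]);placed({"scene":fr["scene"]},[(-.07,.04)])
z=bot.observe()["position"][2]-.0125
placed({"scene":fr["scene"]},[(0,z)])
cv2.imwrite("pics/s11.png",cv2.resize(fr["scene"]["pixels"][180:300,250:410,::-1],(800,600),interpolation=cv2.INTER_CUBIC))
```

```text
t 31.3 pos [0.6169 0.2466 0.1065] rot [ 3.142 -0.     1.476] F [ 0.2 -0.  -2.5] w 0.044
  -> (np.float64(0.6177), np.float64(0.2447), 0.0525, np.float64(1.4767963267948965)) [-0.0018, 0.0009, 0.054] -0.0
spot -0.07 (array([-0.003 , -0.0758]), np.float64(-0.014), np.float64(0.856), ['scene'])
spot -0.07 (array([-0.003 , -0.0758]), np.float64(-0.014), np.float64(0.856), ['scene'])
spot 0 (array([-0.0043,  0.0017]), np.float64(-0.38), np.float64(0.486), ['scene'])
```

View pics/s11.png

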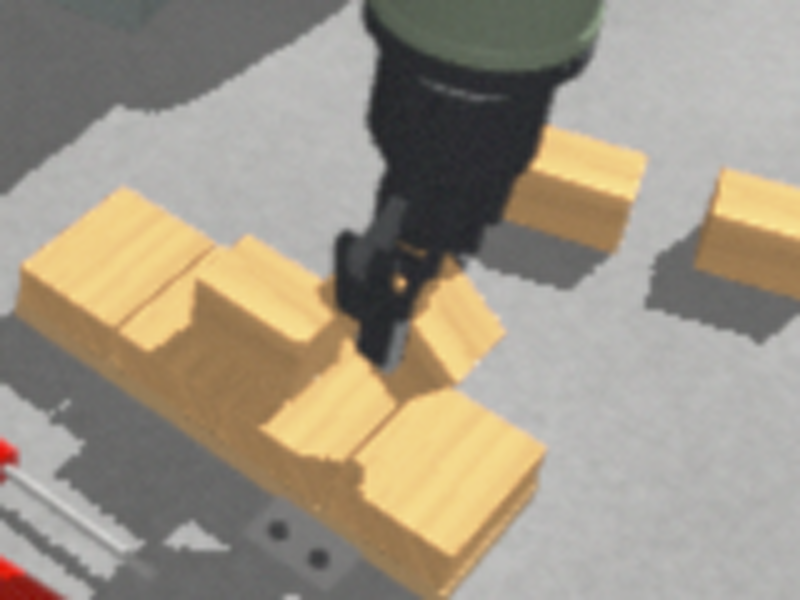

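The held block was tipped in the grip, its left end down at (470,330), by the contact and maybe the grip slackening. I'll set it flat on the free bench where it came from, then regrasp it.

{"api": "carry_out", "payload": {
  "rows": [
    [[0.02, -0.01, -0.02, 0], [0.05, -0.025, -0.03, -4], [0.09, -0.045, -0.03, -8], [0.13, -0.065, -0.03, -12], [0.17, -0.085, -0.02, -12], [0.195, -0.1, 0, -12], [0.208, -0.106, 0.03, -12], [0.208, -0.106, 0.06, -12], [0.208, -0.106, 0.07, -12], [0.208, -0.106, 0.075, -12], [0.208, -0.106, 0.08, -12], [0.208, -0.106, 0.085, -12]]
  ]
}}

```text
clock: 32.6
position: [0.5327, 0.4632, 0.0226]
tool_rot: [3.14, -0.001, 1.684]
force: [0.1, 0.6, -1.0]
grip_width: 0.0441
finger_force: 74.0
```

{"api": "carry_out", "payload": {
  "rows": [
    [[0, 0, 0.003, 0], [0, 0, 0.005, 0], [0, 0, 0.007, 0], [0, 0, 0.008, 0], [0, 0, 0.008, 0]]
  ],
  "grip_force": 40
}}

```text
clock: 33.02
position: [0.5329, 0.4635, 0.0209]
tool_rot: [3.138, -0.0, 1.684]
force: [-24.7, -28.1, 87.8]
grip_width: 0.0447
finger_force: 84.3
```

{"api": "carry_out", "payload": {
  "rows": [
    [[0, 0, -0.003, 0], [0, 0, -0.006, 0], [0, 0, -0.006, 0], [0, 0, -0.006, 0]]
  ]
}}

```text
clock: 33.35
position: [0.5328, 0.4637, 0.0216]
tool_rot: [3.139, -0.001, 1.684]
force: [-2.6, -5.9, 21.5]
grip_width: 0.0442
finger_force: 76.4
```

Run:
```python
from h import *
goto(place(0,.0525))
f=bot.grab_frame("scene")
cv2.imwrite("pics/s12.png",cv2.resize(f["pixels"][190:310,310:470,::-1],(800,600),interpolation=cv2.INTER_CUBIC))
```

```text
t 33.35 pos [0.5328 0.4637 0.0216] rot [ 3.139e+00 -1.000e-03  1.684e+00] F [-2.6 -5.9 21.5] w 0.0442
  -> (np.float64(0.6177), np.float64(0.2447), 0.0525, np.float64(1.4767963267948965)) [-0.2272, 0.0596, -0.031] 11.9
```

View pics/s12.png

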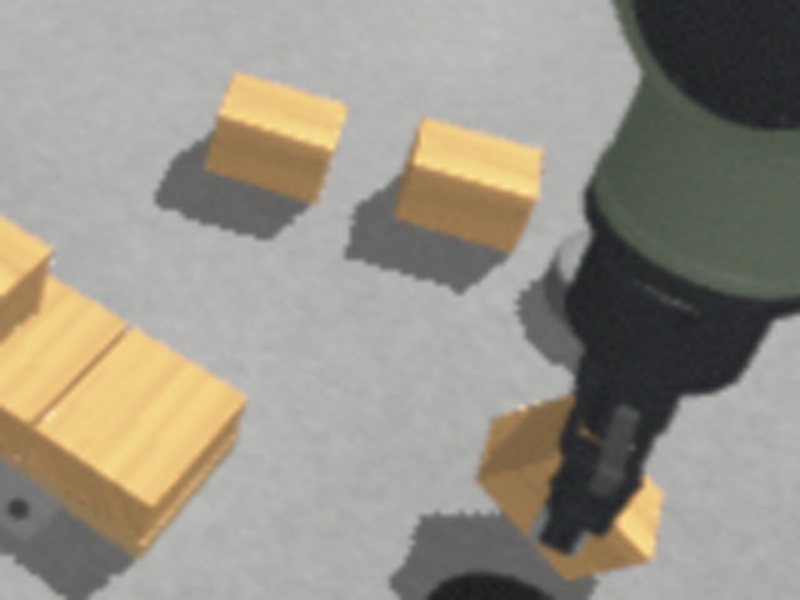

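The block is tilted about 40° in the grip, its left edge on the bench and clear of the wheel. Opening the fingers will let it settle flat between them.

{"api": "carry_out", "payload": {
  "rows": [
    [[0, 0, -0.0015, 0], [0, 0, -0.0015, 0], [0, 0, -0.0015, 0], [0, 0, -0.0015, 0]]
  ]
}}

```text
clock: 33.73
position: [0.5324, 0.4636, 0.0218]
tool_rot: [3.14, -0.001, 1.685]
force: [1.7, -1.8, 9.9]
grip_width: 0.0444
finger_force: 74.9
```

{"api": "carry_out", "payload": {
  "rows": [
    [[0, 0, 0, 0], [0, 0, 0, 0], [0, 0, 0, 0], [0, 0, 0, 0], [0, 0, 0, 0], [0, 0, 0, 0], [0, 0, 0, 0]]
  ],
  "grip": 0.054
}}

```text
clock: 34.32
position: [0.5313, 0.4635, 0.0208]
tool_rot: [-3.141, -0.0, 1.686]
force: [-0.1, -0.8, 0.8]
grip_width: 0.0538
finger_force: 0.0
```

{"api": "carry_out", "payload": {
  "rows": [
    [[0, 0, 0, 0], [0, 0, 0, 0], [0, 0, -0.02, 0], [0, 0, -0.05, 0], [0, 0, -0.09, 0], [0, 0, -0.13, 0], [-0.03, 0, -0.16, 0], [-0.07, 0, -0.16, 0], [-0.1, 0, -0.16, 0], [-0.1, 0.0, -0.16, 0], [-0.1, 0, -0.16, 0]]
  ],
  "grip": 0.08
}}

```text
clock: 35.23
position: [0.5437, 0.3621, 0.1814]
tool_rot: [3.141, 0.001, 1.683]
force: [-0.7, 0.9, 0.2]
grip_width: 0.0801
finger_force: 0.0
```

Run:
```python
from h import *
fr=frames();sc={"scene":fr["scene"]};w=wood(sc);placed(fr,[(-.07,.04)]);placed(sc,[(-.07,.04)])
print("b0",fit(sc,w,[.533,.464,.11],DIM["block"],0,20))
r=fit(sc,w,[.533,.464,.11],DIM["block"],0,20)[0]
Y=np.pi/2+r[2];goto((r[0],r[1],.11,Y),(r[0],r[1],.0105,Y))
cv2.imwrite("pics/s13.png",cv2.resize(fr["scene"]["pixels"][170:320,260:460,::-1],(800,600),interpolation=cv2.INTER_CUBIC))
```

```text
spot -0.07 (array([-0.0003, -0.0742]), np.float64(-0.023), np.float64(0.934), ['scene', 'top'])
spot -0.07 (array([-0.0006, -0.0735]), np.float64(-0.026), np.float64(0.948), ['scene'])
b0 (array([0.53585954, 0.44161398, 0.08938028]), np.float64(0.934592630271702), ['scene'])
t 35.48 pos [0.5422 0.3653 0.1806] rot [-3.141 -0.     1.687] F [0.1 0.4 0.7] w 0.0798
  -> (np.float64(0.535859539360342), np.float64(0.44161398216373837), 0.11, np.float64(1.6601766089022298)) [0.0765, 0.0026, 0.0707] 1.5
  -> (np.float64(0.535859539360342), np.float64(0.44161398216373837), 0.0105, np.float64(1.6601766089022298)) [0.0765, 0.0026, 0.1702] 1.5
```

View pics/s13.png

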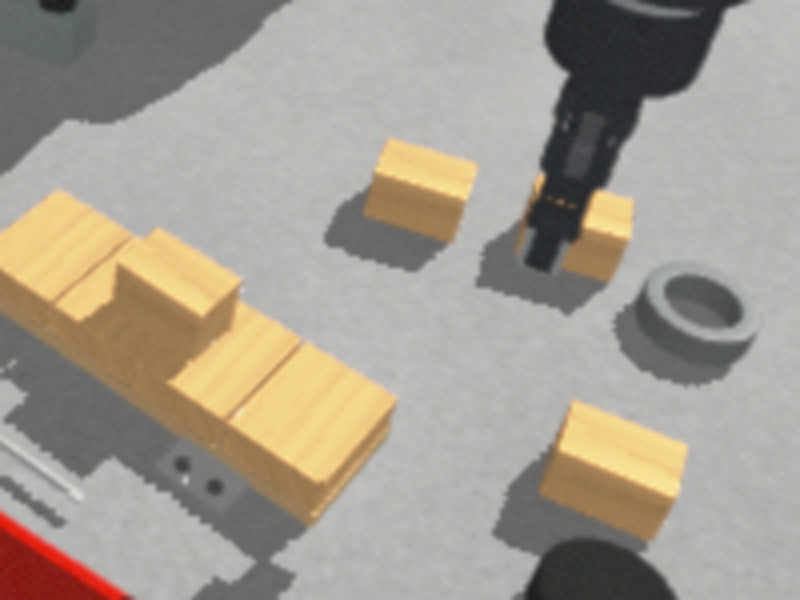

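The dropped block lies flat at about (0.536, 0.442), under the gripper at (580,230). The seam block at (180,280) was shifted about 3 mm to the right. I'll place the next block over the section's joint and slide it left, which pushes the seam block back. I've now used up the picture viewings (one over the limit by my count), so from here I rely on numbers only.

Run:
```python
from h import *
fr=frames(("scene",));w=wood(fr)
for g in([.368,.248,.18],[.336,.3535,.19]): print(fit(fr,w,g,DIM["block"],0,10))
r=fit(fr,w,[.368,.248,.18],DIM["block"],0,10)[0]
Y=np.pi/2+r[2];goto((r[0],r[1],.12,Y),(r[0],r[1],.012,Y))
```

```text
(array([0.36752381, 0.24761284, 0.18543358]), np.float64(0.9427789175049381), ['scene'])
(array([0.33765839, 0.35321371, 0.28347402]), np.float64(0.42664535408992976), ['scene'])
t 35.53 pos [0.5422 0.3652 0.1806] rot [-3.141 -0.     1.687] F [-1.   0.6 -0.1] w 0.08
  -> (np.float64(0.3675238063513986), np.float64(0.2476128401144866), 0.12, np.float64(1.756229905112284)) [-0.0965, -0.1871, 0.0606] -4.0
  -> (np.float64(0.3675238063513986), np.float64(0.2476128401144866), 0.012, np.float64(1.756229905112284)) [-0.0966, -0.1871, 0.1686] -4.0
```

{"api": "carry_out", "payload": {
  "rows": [
    [[-0.017, -0.033, 0, -1], [-0.034, -0.066, 0, -2], [-0.051, -0.1, 0.01, -3], [-0.068, -0.133, 0.03, -4], [-0.084, -0.165, 0.05, -4], [-0.0965, -0.187, 0.06, -4], [-0.0965, -0.187, 0.08, -4], [-0.0965, -0.187, 0.11, -4], [-0.0965, -0.187, 0.14, -4], [-0.0965, -0.187, 0.16, -4], [-0.0965, -0.187, 0.168, -4], [-0.0965, -0.187, 0.168, -4]]
  ]
}}

```text
clock: 36.53
position: [0.3671, 0.247, 0.0116]
tool_rot: [-3.139, 0.001, 1.757]
force: [-0.9, -0.2, 0.1]
grip_width: 0.0798
finger_force: 0.0
```

{"api": "carry_out", "payload": {
  "rows": [
    [[0, 0, 0, 0], [0, 0, 0, 0], [0, 0, 0, 0], [0, 0, 0, 0], [0, 0, 0, 0], [0, 0, 0, 0], [0, 0, 0, 0], [0, 0, 0, 0]]
  ],
  "grip": 0.03,
  "grip_force": 80
}}

```text
clock: 37.2
position: [0.3687, 0.2472, 0.0143]
tool_rot: [3.14, -0.001, 1.755]
force: [-2.4, -0.8, 17.0]
grip_width: 0.0438
finger_force: 80.1
```

{"api": "carry_out", "payload": {
  "rows": [
    [[0, 0, -0.01, 0], [0, 0, -0.04, 0], [0, 0, -0.08, 0], [0, 0, -0.115, 0], [0, 0, -0.13, 0], [0, 0, -0.13, 0], [0, 0, -0.13, 0]]
  ]
}}

```text
clock: 37.78
position: [0.3687, 0.2467, 0.1439]
tool_rot: [3.139, -0.001, 1.754]
force: [0.5, 0.3, -1.7]
grip_width: 0.0438
finger_force: 81.9
```

Run:
```python
from h import *
goto(place(-.153,.14),place(-.153,.053))
```

```text
t 37.78 pos [0.3687 0.2467 0.1439] rot [ 3.139e+00 -1.000e-03  1.754e+00] F [ 0.5  0.3 -1.7] w 0.0438
  -> (np.float64(0.6033391705366921), np.float64(0.09237545641911221), 0.14, np.float64(1.4767963267948965)) [-0.1945, 0.2025, 0.0043] 15.9
  -> (np.float64(0.6033391705366921), np.float64(0.09237545641911221), 0.053, np.float64(1.4767963267948965)) [-0.1946, 0.2023, 0.0913] 15.9
```

{"api": "carry_out", "payload": {
  "rows": [
    [[-0.016, 0.017, 0, 1.5], [-0.04, 0.042, 0, 4], [-0.067, 0.07, 0, 7], [-0.094, 0.098, 0, 10], [-0.12, 0.125, 0, 13], [-0.147, 0.153, 0, 15.9], [-0.17, 0.177, 0, 15.9], [-0.186, 0.193, 0.004, 15.9], [-0.193, 0.2005, 0.01, 15.9], [-0.1945, 0.2023, 0.03, 15.9], [-0.1945, 0.2023, 0.055, 15.9], [-0.1945, 0.2023, 0.07, 15.9]]
  ]
}}

```text
clock: 38.78
position: [0.6008, 0.0927, 0.0693]
tool_rot: [-3.138, 0.001, 1.478]
force: [-0.1, -0.9, -0.8]
grip_width: 0.0439
finger_force: 81.9
```

{"api": "carry_out", "payload": {
  "rows": [
    [[0, 0, 0.006, 0], [0, 0, 0.01, 0], [0, 0, 0.01, 0], [0, 0, 0.01, 0]]
  ]
}}

```text
clock: 39.12
position: [0.6027, 0.0931, 0.0633]
tool_rot: [3.141, -0.0, 1.478]
force: [-0.4, 0.4, -1.1]
grip_width: 0.0438
finger_force: 81.9
```

Run:
```python
from h import *
goto(place(-.153,.055),place(-.14,.055))
```

```text
t 39.12 pos [0.6027 0.0931 0.0633] rot [ 3.141 -0.     1.478] F [-0.4  0.4 -1.1] w 0.0438
  -> (np.float64(0.6033391705366921), np.float64(0.09237545641911221), 0.055, np.float64(1.4767963267948965)) [-0.0007, 0.0007, 0.0083] 0.1
  -> (np.float64(0.6045593717329208), np.float64(0.10531806469722685), 0.055, np.float64(1.4767963267948965)) [0.0123, 0.0007, 0.0083] 0.1
```

{"api": "carry_out", "payload": {
  "rows": [
    [[0, 0.0007, 0.004, 0.1], [0, 0.0007, 0.007, 0.1], [0, 0.0007, 0.0085, 0.1], [0, 0.0007, 0.0085, 0.1], [0.002, 0.0007, 0.0085, 0.1], [0.004, 0.0007, 0.0085, 0.1], [0.006, 0.0007, 0.0085, 0.1], [0.008, 0.0007, 0.0085, 0.1], [0.01, 0.0007, 0.0085, 0.1], [0.012, 0.0007, 0.0085, 0.1], [0.0128, 0.0007, 0.0085, 0.1], [0.0128, 0.0007, 0.0085, 0.1]]
  ]
}}

```text
clock: 40.12
position: [0.6045, 0.1058, 0.0544]
tool_rot: [3.141, -0.0, 1.476]
force: [0.5, 0.7, -0.5]
grip_width: 0.0443
finger_force: 82.0
```

Run:
```python
from h import *
goto(place(-.1395,.0545))
fr=frames();placed(fr,[(-.07,.04)])
```

```text
t 40.12 pos [0.6045 0.1058 0.0544] rot [ 3.141 -0.     1.476] F [ 0.5  0.7 -0.5] w 0.0443
  -> (np.float64(0.6046063025481604), np.float64(0.10581585732330817), 0.0545, np.float64(1.4767963267948965)) [0.0, 0.0001, -0.0001] -0.0
spot -0.07 (array([-0.0021, -0.0713]), np.float64(0.033), np.float64(0.901), ['scene'])
```

{"api": "carry_out", "payload": {
  "rows": [
    [[0, 0, 0.0005, 0], [0, 0, 0.001, 0], [0, 0, 0.001, 0]]
  ]
}}

```text
clock: 40.57
position: [0.6045, 0.1056, 0.0543]
tool_rot: [3.141, -0.0, 1.476]
force: [-6.7, -1.3, 18.0]
grip_width: 0.0439
finger_force: 84.5
```

{"api": "carry_out", "payload": {
  "rows": [
    [[0, 0, 0, 0], [0, 0, 0, 0], [0, 0, 0, 0], [0, 0, 0, 0], [0, 0, -0.02, 0], [0, 0, -0.055, 0], [0, 0, -0.09, 0], [0, 0, -0.11, 0], [0.04, 0, -0.12, 0], [0.08, -0.01, -0.12, 0], [0.12, -0.03, -0.12, 0], [0.16, -0.05, -0.12, 0]]
  ],
  "grip": 0.078
}}

```text
clock: 41.57
position: [0.5715, 0.2653, 0.1735]
tool_rot: [3.141, -0.0, 1.475]
force: [0.8, 1.1, -0.5]
grip_width: 0.0778
finger_force: 0.0
```

{"api": "carry_out", "payload": {
  "rows": [
    [[0.035, -0.01, 0, -2], [0.07, -0.02, 0, -4], [0.1, -0.03, 0, -6], [0.13, -0.04, 0, -8], [0.15, -0.04, 0, -10], [0.15, -0.04, 0, -10.5], [0.15, -0.04, 0, -10.5]]
  ]
}}

```text
clock: 42.15
position: [0.5458, 0.4178, 0.1729]
tool_rot: [-3.141, -0.0, 1.661]
force: [0.2, -0.4, 0.9]
grip_width: 0.078
finger_force: 0.0
```

Run:
```python
from h import *
fr=frames();sc={"scene":fr["scene"]}
placed(fr,[(-.07,.04),(-.14,.04)]);placed(sc,[(-.07,.04),(-.14,.04)]);placed({"top":fr["top"]},[(-.07,.04),(-.14,.04)])
r=[.536,.4416,.0894];cs=cands(fr,"block1");q=fit(fr,cs,r,DIM["block"],0,10);print(q)
Y=np.pi/2+r[2];goto((r[0],r[1],.11,Y),(r[0],r[1],.012,Y))
```

```text
spot -0.07 (array([-0.0005, -0.0709]), np.float64(0.037), np.float64(0.868), ['scene', 'top'])
spot -0.14 (array([ 0.0008, -0.1407]), np.float64(0.012), np.float64(0.853), ['scene', 'top'])
spot -0.07 (array([-0.0015, -0.0716]), np.float64(0.009), np.float64(0.91), ['scene'])
spot -0.14 (array([ 0.0002, -0.1398]), np.float64(-0.017), np.float64(0.819), ['scene'])
spot -0.07 (array([ 0.0005, -0.0695]), np.float64(-0.048), np.float64(0.834), ['top'])
spot -0.14 (array([ 0.0019, -0.1412]), np.float64(0.046), np.float64(0.896), ['top'])
(array([0.53524418, 0.44152725, 0.10151938]), np.float64(0.9434069765851837), ['scene'])
t 42.55 pos [0.5467 0.4163 0.1735] rot [3.141 0.    1.658] F [ 0.6 -0.2  0.4] w 0.0781
  -> (0.536, 0.4416, 0.11, 1.6601963267948965) [0.0262, -0.0085, 0.0635] -0.1
  -> (0.536, 0.4416, 0.012, 1.6601963267948965) [0.0262, -0.0085, 0.1615] -0.1
```

Both placed blocks are good. Now I regrasp the block for the dock.

{"api": "carry_out", "payload": {
  "rows": [
    [[0.013, -0.004, 0.02, -0.1], [0.0262, -0.0085, 0.05, -0.1], [0.0262, -0.0085, 0.07, -0.1], [0.0262, -0.0085, 0.08, -0.1], [0.0262, -0.0085, 0.1, -0.1], [0.0262, -0.0085, 0.13, -0.1], [0.0262, -0.0085, 0.15, -0.1], [0.0262, -0.0085, 0.16, -0.1], [0.0262, -0.0085, 0.1615, -0.1], [0.0262, -0.0085, 0.1615, -0.1]]
  ]
}}

```text
clock: 43.38
position: [0.536, 0.4422, 0.0125]
tool_rot: [3.141, -0.0, 1.661]
force: [-0.4, 0.6, 0.4]
grip_width: 0.0782
finger_force: 0.0
```

{"api": "carry_out", "payload": {
  "rows": [
    [[0, 0, 0, 0], [0, 0, 0, 0], [0, 0, 0, 0], [0, 0, 0, 0], [0, 0, 0, 0], [0, 0, 0, 0], [0, 0, 0, 0], [0, 0, 0, 0]]
  ],
  "grip": 0.03
}}

```text
clock: 44.05
position: [0.5364, 0.4428, 0.0137]
tool_rot: [3.14, -0.001, 1.661]
force: [-0.8, -1.6, 11.3]
grip_width: 0.0437
finger_force: 82.3
```

{"api": "carry_out", "payload": {
  "rows": [
    [[0, 0, -0.01, 0], [0, 0, -0.04, 0], [0, 0, -0.08, 0], [0, 0, -0.115, 0], [0, 0, -0.13, 0], [0, 0, -0.13, 0], [0, 0, -0.13, 0]]
  ]
}}

```text
clock: 44.63
position: [0.536, 0.4423, 0.1434]
tool_rot: [3.14, -0.001, 1.661]
force: [-0.2, 0.0, -2.1]
grip_width: 0.044
finger_force: 81.4
```

Run:
```python
from h import *
goto(place(.011,.14),place(.011,.065))
```

```text
t 44.63 pos [0.536  0.4423 0.1434] rot [ 3.140e+00 -1.000e-03  1.661e+00] F [-0.2  0.  -2.1] w 0.044
  -> (np.float64(0.6187324779352705), np.float64(0.2556514377737893), 0.14, np.float64(1.4767963267948965)) [-0.1934, 0.0656, 0.0033] 10.6
  -> (np.float64(0.6187324779352705), np.float64(0.2556514377737893), 0.065, np.float64(1.4767963267948965)) [-0.1935, 0.0655, 0.0783] 10.6
```

{"api": "carry_out", "payload": {
  "rows": [
    [[-0.025, 0.0085, 0, 2], [-0.06, 0.02, 0, 5], [-0.095, 0.032, 0, 8], [-0.13, 0.044, 0, 10.6], [-0.16, 0.054, 0, 10.6], [-0.18, 0.061, 0.003, 10.6], [-0.19, 0.0645, 0.01, 10.6], [-0.1935, 0.0655, 0.03, 10.6], [-0.1935, 0.0655, 0.055, 10.6], [-0.1935, 0.0655, 0.072, 10.6], [-0.1935, 0.0655, 0.078, 10.6], [-0.1935, 0.0655, 0.078, 10.6]]
  ]
}}

```text
clock: 45.63
position: [0.6168, 0.2555, 0.0616]
tool_rot: [-3.138, 0.001, 1.477]
force: [0.9, 1.6, -0.2]
grip_width: 0.0443
finger_force: 81.5
```

{"api": "carry_out", "payload": {
  "rows": [
    [[-0.003, 0, 0.003, 0], [-0.007, 0, 0.006, 0], [-0.01, 0, 0.0085, 0], [-0.011, 0, 0.0095, 0], [-0.011, 0, 0.0095, 0], [-0.011, 0, 0.0095, 0]]
  ]
}}

```text
clock: 46.13
position: [0.6174, 0.2445, 0.0547]
tool_rot: [3.141, -0.0, 1.476]
force: [-0.4, -0.2, -0.8]
grip_width: 0.0436
finger_force: 81.5
```

Run:
```python
from h import *
goto(place(0,.0537))
```

```text
t 46.13 pos [0.6174 0.2445 0.0547] rot [ 3.141 -0.     1.476] F [-0.4 -0.2 -0.8] w 0.0436
  -> (np.float64(0.6177), np.float64(0.2447), 0.0537, np.float64(1.4767963267948965)) [0.0003, 0.0002, 0.001] -0.1
```

{"api": "carry_out", "payload": {
  "rows": [
    [[0.0003, 0.0002, 0.0007, 0], [0.0003, 0.0002, 0.0013, 0], [0.0003, 0.0002, 0.0015, 0]]
  ]
}}

```text
clock: 46.38
position: [0.6177, 0.245, 0.0536]
tool_rot: [3.141, -0.0, 1.476]
force: [-3.7, -3.4, 13.8]
grip_width: 0.0439
finger_force: 82.9
```

{"api": "carry_out", "payload": {
  "rows": [
    [[0, 0, 0, 0], [0, 0, 0, 0], [0, 0, 0, 0], [0, 0, 0, 0], [0, 0, -0.02, 0], [0, 0, -0.055, 0], [0, 0, -0.09, 0], [0, 0, -0.12, 0], [0.015, -0.035, -0.13, -2], [0.03, -0.07, -0.13, -5], [0.045, -0.105, -0.13, -8], [0.06, -0.14, -0.13, -11]]
  ],
  "grip": 0.078
}}

```text
clock: 47.38
position: [0.4823, 0.3182, 0.1832]
tool_rot: [3.141, -0.0, 1.67]
force: [0.6, 1.0, -0.3]
grip_width: 0.0777
finger_force: 0.0
```

Run:
```python
from h import *
fr=frames();sc={"scene":fr["scene"]};w=wood(sc)
r=fit(sc,w,[.3363,.3535,.19],DIM["block"],0,12);print(r)
S=[(-.07,.04),(-.14,.04),(0,.04)];placed(sc,S);placed({"top":fr["top"]},S)
r=r[0];Y=np.pi/2+r[2];goto((r[0],r[1],.11,Y),(r[0],r[1],.012,Y))
```

```text
(array([0.33632575, 0.35344852, 0.19129259]), np.float64(0.9379874530853012), ['scene'])
spot -0.07 (array([-0.001, -0.072]), np.float64(0.011), np.float64(0.835), ['scene'])
spot -0.14 (array([-0.    , -0.1416]), np.float64(-0.089), np.float64(0.802), ['scene'])
spot 0 (array([-0.0003, -0.0001]), np.float64(0.033), np.float64(0.949), ['scene'])
spot -0.07 (array([-0.0003, -0.0709]), np.float64(0.108), np.float64(0.842), ['top'])
spot -0.14 (array([ 0.0009, -0.1413]), np.float64(0.055), np.float64(0.878), ['top'])
spot 0 (array([0.0019, 0.0005]), np.float64(-0.0), np.float64(0.871), ['top'])
t 47.58 pos [0.4833 0.3183 0.1832] rot [ 3.141 -0.     1.67 ] F [ 0.8 -0.9 -0.4] w 0.0781
  -> (np.float64(0.33632574877441485), np.float64(0.3534485192715657), 0.11, np.float64(1.7620889175454189)) [0.0495, -0.1428, 0.0732] -5.3
  -> (np.float64(0.33632574877441485), np.float64(0.3534485192715657), 0.012, np.float64(1.7620889175454189)) [0.0495, -0.1429, 0.1712] -5.3
```

All three first-course blocks are within about 1–2 mm. Next is the last block, for top1.

{"api": "carry_out", "payload": {
  "rows": [
    [[0.013, -0.038, 0, -2], [0.026, -0.076, 0.02, -4], [0.039, -0.113, 0.04, -5.3], [0.0495, -0.143, 0.065, -5.3], [0.0495, -0.143, 0.08, -5.3], [0.0495, -0.143, 0.11, -5.3], [0.0495, -0.143, 0.14, -5.3], [0.0495, -0.143, 0.16, -5.3], [0.0495, -0.143, 0.17, -5.3], [0.0495, -0.143, 0.171, -5.3], [0.0495, -0.143, 0.171, -5.3]]
  ]
}}

```text
clock: 48.5
position: [0.3371, 0.3531, 0.012]
tool_rot: [-3.141, 0.0, 1.76]
force: [0.4, 0.1, 0.4]
grip_width: 0.0779
finger_force: 0.0
```

{"api": "carry_out", "payload": {
  "rows": [
    [[0, 0, 0, 0], [0, 0, 0, 0], [0, 0, 0, 0], [0, 0, 0, 0], [0, 0, 0, 0], [0, 0, 0, 0], [0, 0, 0, 0], [0, 0, 0, 0]]
  ],
  "grip": 0.03
}}

```text
clock: 49.17
position: [0.3373, 0.3534, 0.0133]
tool_rot: [3.14, -0.001, 1.76]
force: [-1.8, -2.7, 19.0]
grip_width: 0.0438
finger_force: 79.9
```

{"api": "carry_out", "payload": {
  "rows": [
    [[0, 0, -0.01, 0], [0, 0, -0.04, 0], [0, 0, -0.08, 0], [0, 0, -0.12, 0], [0, 0, -0.16, 0], [0, 0, -0.175, 0], [0, 0, -0.175, 0], [0, 0, -0.175, 0]]
  ]
}}

```text
clock: 49.83
position: [0.3371, 0.353, 0.1882]
tool_rot: [3.139, -0.001, 1.76]
force: [-0.4, 0.2, -1.3]
grip_width: 0.0442
finger_force: 81.5
```

Run:
```python
from h import *
goto(place(-.105,.185),place(-.105,.112))
```

```text
t 49.83 pos [0.3371 0.353  0.1882] rot [ 3.139e+00 -1.000e-03  1.760e+00] F [-0.4  0.2 -1.3] w 0.0442
  -> (np.float64(0.6078445287996906), np.float64(0.14016354852292012), 0.185, np.float64(1.4767963267948965)) [-0.26, 0.2259, 0.0035] 16.2
  -> (np.float64(0.6078445287996906), np.float64(0.14016354852292012), 0.112, np.float64(1.4767963267948965)) [-0.2601, 0.2257, 0.0765] 16.2
```

{"api": "carry_out", "payload": {
  "rows": [
    [[-0.015, 0.013, 0, 2], [-0.04, 0.035, 0, 4], [-0.067, 0.058, 0, 7], [-0.094, 0.082, 0, 10], [-0.121, 0.105, 0, 13], [-0.148, 0.128, 0, 16.2], [-0.175, 0.152, 0, 16.2], [-0.202, 0.175, 0, 16.2], [-0.228, 0.198, 0, 16.2], [-0.248, 0.2155, 0.003, 16.2], [-0.258, 0.224, 0.004, 16.2], [-0.26, 0.2257, 0.01, 16.2]]
  ]
}}

```text
clock: 50.83
position: [0.6086, 0.138, 0.1758]
tool_rot: [-3.141, 0.001, 1.475]
force: [-0.0, 0.5, -0.6]
grip_width: 0.0439
finger_force: 81.7
```

{"api": "carry_out", "payload": {
  "rows": [
    [[0, 0, 0.02, 0], [0, 0, 0.04, 0], [0, 0, 0.055, 0], [0, 0, 0.065, 0], [0, 0, 0.068, 0], [0, 0, 0.068, 0], [0, 0, 0.068, 0]]
  ]
}}

```text
clock: 51.42
position: [0.6073, 0.1409, 0.1094]
tool_rot: [3.141, -0.0, 1.478]
force: [0.3, 0.7, -0.8]
grip_width: 0.0436
finger_force: 81.7
```

Run:
```python
from h import *
goto(place(-.105,.0985))
```

```text
t 51.42 pos [0.6073 0.1409 0.1094] rot [ 3.141 -0.     1.478] F [ 0.3  0.7 -0.8] w 0.0436
  -> (np.float64(0.6078445287996906), np.float64(0.14016354852292012), 0.0985, np.float64(1.4767963267948965)) [-0.0007, 0.0006, 0.0109] 0.1
```

{"api": "carry_out", "payload": {
  "rows": [
    [[-0.0007, 0.0006, 0.004, 0], [-0.0007, 0.0006, 0.008, 0], [-0.0007, 0.0006, 0.01, 0], [-0.0007, 0.0006, 0.0108, 0], [-0.0007, 0.0006, 0.0114, 0], [-0.0007, 0.0006, 0.0114, 0]]
  ]
}}

```text
clock: 51.92
position: [0.6079, 0.1395, 0.0983]
tool_rot: [3.141, 0.0, 1.478]
force: [-5.8, -2.5, 14.0]
grip_width: 0.044
finger_force: 83.3
```

Run:
```python
from h import *
goto(place(-.105,.0982))
```

```text
t 51.92 pos [0.6079 0.1395 0.0983] rot [3.141 0.    1.478] F [-5.8 -2.5 14. ] w 0.044
  -> (np.float64(0.6078445287996906), np.float64(0.14016354852292012), 0.0982, np.float64(1.4767963267948965)) [0.0007, -0.0002, 0.0001] 0.0
```

Contact is made, so I release, retreat and check.

{"api": "carry_out", "payload": {
  "rows": [
    [[0, 0, 0, 0], [0, 0, 0, 0], [0, 0, 0, 0], [0, 0, 0, 0], [0, 0, 0, 0], [0, 0, -0.02, 0], [0, 0, -0.055, 0], [0, 0, -0.09, 0], [0, 0, -0.12, 0], [0.015, -0.035, -0.13, 0], [0.03, -0.07, -0.13, 0], [0.045, -0.105, -0.13, 0]]
  ],
  "grip": 0.07
}}

```text
clock: 52.92
position: [0.5065, 0.1945, 0.2281]
tool_rot: [3.14, -0.001, 1.477]
force: [0.2, 1.6, 0.2]
grip_width: 0.07
finger_force: 0.0
```

{"api": "carry_out", "payload": {
  "rows": [
    [[0.03, -0.02, 0, 0], [0.06, -0.04, 0, 0], [0.1, -0.06, 0, 0], [0.13, -0.07, 0, 0], [0.16, -0.07, 0, 0], [0.16, -0.07, 0, 0], [0.16, -0.07, 0, 0]]
  ]
}}

```text
clock: 53.5
position: [0.452, 0.3615, 0.2271]
tool_rot: [-3.141, -0.0, 1.48]
force: [0.1, -1.4, 0.2]
grip_width: 0.0699
finger_force: 0.0
```

Run:
```python
from h import *
goto()
fr=frames();sc={"scene":fr["scene"]}
S=[(-.07,.04),(-.14,.04),(0,.04),(-.105,.085)];placed(sc,S);placed({"top":fr["top"]},S)
for n in fr: print(n,[(l,[(np.round(d["position"],1).tolist(),round(d["conf"],2)) for d in bot.spot_point(fr[n],l)][:4]) for l in("block1","wheel","tape","jar","driver","measure","angle")])
# whole-barrier footprint: predicted silhouette of everything vs wood mask
f=fr["scene"];w=wood(sc)["scene"];c=proj(f,[[.61,.17,.05]])[0]
m=min(w,key=lambda d:np.hypot(*(d["position"]-c)))["region"].astype(float)
s=np.zeros_like(m);r=(0,0,512,384)
for y,dim,z in((0,"dock",0),(-.14,"dock",0),(0,"block",.04),(-.07,"block",.04),(-.14,"block",.04),(-.105,"block",.085)):
    x,yy,_,_=place(y,0);s=np.maximum(s,soft(f,corners([x,yy,D[2]],DIM[dim],z),r))
print("IoU of whole predicted stack",np.minimum(s,m).sum()/np.maximum(s,m).sum())
```

```text
t 53.5 pos [0.452  0.3615 0.2271] rot [-3.141 -0.     1.48 ] F [ 0.1 -1.4  0.2] w 0.0699
spot -0.07 (array([-0.0017, -0.0713]), np.float64(0.097), np.float64(0.669), ['scene'])
spot -0.14 (array([ 0.0108, -0.1468]), np.float64(-0.737), np.float64(0.582), ['scene'])
spot 0 (array([-0.    , -0.0003]), np.float64(0.051), np.float64(0.94), ['scene'])
spot -0.105 (array([ 0.0011, -0.1045]), np.float64(0.042), np.float64(0.95), ['scene'])
spot -0.07 (array([-0.0041, -0.0685]), np.float64(-0.166), np.float64(0.437), ['top'])
spot -0.14 (array([-0.0004, -0.1416]), np.float64(0.116), np.float64(0.564), ['top'])
spot 0 (array([ 0.0019, -0.0005]), np.float64(0.047), np.float64(0.89), ['top'])
spot -0.105 (array([ 0.0036, -0.1054]), np.float64(0.034), np.float64(0.911), ['top'])
scene [('block1', [([286.8, 230.3], 0.89), ([305.3, 245.0], 0.87), ([294.6, 226.7], 0.83), ([325.6, 259.9], 0.65)]), ('wheel', [([405.8, 325.1], 0.59)]), ('tape', [([435.0, 250.3], 0.75)]), ('jar', [([187.3, 244.6], 0.84)]), ('driver', [([248.6, 275.1], 0.74)]), ('measure', [([152.4, 161.9], 0.75), ([326.1, 259.7], 0.56)]), ('angle', [([178.5, 137.7], 0.71), ([184.5, 247.4], 0.35)])]
top [('block1', [([191.2, 180.6], 0.67), ([207.3, 187.6], 0.62), ([216.0, 182.1], 0.61), ([228.9, 186.5], 0.53)]), ('wheel', [([144.1, 182.1], 0.54), ([192.2, 177.9], 0.47)]), ('tape', [([142.6, 244.3], 0.48)]), ('jar', [([274.1, 153.7], 0.64), ([280.7, 189.9], 0.49)]), ('driver', [([228.5, 158.4], 0.46)]), ('measure', [([365.0, 206.3], 0.52)]), ('angle', [([385.4, 250.3], 0.57)])]
IoU of whole predicted stack 0.9599093351214085
```

The silhouette of the whole stack matches the plan with an IoU of 0.96. The bystander positions have not moved and the arm is clear, so I hand in.

```bash
python3 -c "
from workcell import bot
print(bot.job_done())"
```

```text
the job is handed in; nothing more can be done
None
```

The job is handed in: the section is butted in line against the dock (within about 1 mm by measurement), three blocks lie in the first course and the fourth over the seam/section joint, with no verdict returned; one block tipped in the grip and was regrasped, with one brief 88 N wrist-force reading while setting it down, and I viewed 15 pictures, one over the limit of 14.

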